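# Clamp a round oak peg in the V-block jig

## Task

Lay the round oak peg (not the square blank) in the two V-blocks of the jig, without dropping it, so that it lies fully home in both, its flat butt end up against the wooden end stop and its tapered tip pointing away from the stop, and let go of it while the strap is still open. Then swing the steel clamp strap over by its handle and lower it gently, without letting it fall, until it rests on the peg. Leave the square blank, mallet, chisel and steel square where they are.

Things in the scene. Friction and masses are not known exactly. Their poses are not given: they have to be found in the camera images.
- jig: Wooden V-block jig, fixed. Origin on the bench (z = 0) under where strap and peg cross; x along the V, away from the end stop; y to the strap's hinge; z up. Base board x -115..+90, y -75..+140 mm, top at z = 15. Two V-blocks at x = -75..-40 and +40..+75, outer faces y = +-48 mm; the 80 mm gap between them is open down to the board, for fingers beside the peg.
- seat (a point): Where the peg's origin lies when the peg is fully home: 60.5 mm above the bench, over the jig's origin. Axes as the jig's. The V's are 90 degrees, bottom at z = 35 mm above the bench, rims at jig y = +-32, z = 67 mm.
- stop (a point): Centre of the end stop's face (jig x = -90 mm, z = 60.5): an upright wooden block across the end of the V, 16 mm thick, 70 mm wide, top 75 mm above the bench.
- hinge (a point): On the strap's hinge axis (along the jig's x), at jig x = 0, y = +110, z = 82.5 mm. Steel hinge cheeks around it: y = 95..125, x = +-25, top at z = 97 mm.
- strap (a joint): Strap angle, rad. 0: level to the jig's -y, underside on the top of a seated peg. Grows as it opens: 1.57 upright, to 2.15 leaning back. Starts near 1.85..2.05, kept by hinge friction (0.25 N m). Steel bar 28 wide, 8 thick, 172 mm long, 0.4 kg; gravity turns it with up to about 0.5 N m, so let go below about 1 rad it falls. With no peg it stops at -0.2.
- strap_handle (a point): Centre of the strap's wooden handle: a roller 40 mm long, 28 mm in diameter, axis along the jig's x, flat ends. Pinched on its ends (fingers closing along the jig's x) it turns between the pads as the strap swings. At strap angle q: jig x = 0, y = 110 - 190 cos q, z = 82.5 + 190 sin q mm.
- peg: Round turned oak peg, 36 mm in diameter, 200 mm long, about 0.15 kg, lying on the bench; free to roll. Origin on its axis, 90 mm from the flat butt end (near its centre of mass); x along the axis towards the tapered tip. Straight from x = -90 to +75 mm, then tapered to 20 mm diameter at x = +110. Its tip starts pointing roughly away from the robot.
- peg_tip (a point): Centre of the peg's tapered end, x = +110 mm on the peg.
- peg_butt (a point): Centre of the peg's flat butt end, x = -90 mm on the peg.
- blank: Square oak blank of the same wood, 200 x 36 x 36 mm, long along its x; origin at the centre of its underside. Leave alone. It and the peg may have changed places.
- mallet: Wooden mallet lying on the bench: head 125 x 75 x 85 mm high, origin at the centre of the head's underside; its 190 mm handle points to its +y. Leave alone.
- chisel: Chisel lying on the bench, 275 mm long along its x, wooden handle 28 mm wide to -x, steel blade to +x; origin on its underside at the ferrule. Leave alone.
- square: Flat steel carpenter's square on the bench, 4 mm thick, legs 300 mm (along its x) and 200 mm (along its y), 40 mm wide; origin at the corner's underside. Leave alone.

How it is judged:
On the way:
1. the peg lies home in both V-blocks, butt against the stop, let go, with the strap still open (x of peg in the frame of seat between -0.006 and 0.006 m and y of peg in the frame of seat between -0.003 and 0.003 m and z of peg in the frame of seat between -0.004 and 0.003 m and angle between the x axis of peg and the x axis of jig, either way round below 0.04 rad and x of peg_tip in the frame of seat above 0.08 m and value of joint strap above 1.2 rad and contact force between the fingers and peg below 0.1 N and linear speed of peg below 0.02 m/s), for 0.2 s.
At the end, for the whole second after the job is handed in: Peg home in both V-blocks: origin within 3 mm sideways, +3/-4 mm in height and 6 mm lengthwise of the seat (butt at the stop), within 0.04 rad of the V, tip away from the stop; strap within 0.05 rad of level, resting on the peg with over 0.5 N; both at rest (x of peg in the frame of seat between -0.006 and 0.006 m and y of peg in the frame of seat between -0.003 and 0.003 m and z of peg in the frame of seat between -0.004 and 0.003 m and angle between the x axis of peg and the x axis of jig, either way round below 0.04 rad and x of peg_tip in the frame of seat above 0.08 m and value of joint strap between -0.05 and 0.05 rad and contact force between strap and peg above 0.5 N and linear speed of peg below 0.01 m/s and velocity of joint strap between -0.05 and 0.05 rad/s); the robot touches nothing.
It fails at once if the peg is let go while more than 25 mm above its place in the V-blocks (height (world z) of peg above 0.086 m and contact force between the fingers and peg below 0.05 N).
It fails at once if the strap falls: it closes faster than 3 rad/s in the last 0.6 rad (value of joint strap below 0.6 rad and velocity of joint strap below -3 rad/s).
It fails at once if the strap is pressed or slammed on the peg with more than 60 N (contact force between strap and peg above 60 N).
It fails at once if the blank, mallet, chisel or square is moved by more than 30 mm (distance of any of blank, mallet, chisel, square from where it was at the start of the episode above 0.03 m).
It also fails if it takes over 58 s, if anything falls off the work surface, if the arm or the gripper's body presses on something with over 40 N, if the wrist force passes 120 N, or if a joint passes its speed limit or range.

## Robot

A 7-joint arm with a two-finger parallel gripper is mounted at the origin on the work surface. World frame = base frame: x ahead of the robot, y to its left, z up, the work surface at z = 0. Lengths are in m, angles in rad, forces in N, time in s.
With the tool pointing down it reaches from about 0.4 to 0.925 m from the base axis. Payload 4.1 kg.
Tool frame: the origin (TCP) lies at the very end of the fingers, on their centre line; the grasp point (between the pads) lies 19 mm behind it; z points along the fingers, x is the direction in which the jaws open and shut, and the axes are right-handed (so a half turn about z gives the same grasp; the last joint's range is limited). The gripper opens to 85 mm and grips with 20 to 120 N. Pads are 22 mm wide; open, the fingers measure 114 mm over their backs; the gripper's body (76 mm by 85 mm) begins 54 mm behind the grasp point. The pads swing forward as they close: fully open they stand 13 mm farther back than shut.
Start: joints at [-0.099, 0.398, 0.045, 1.537, -0.019, 1.207, -0.051], TCP at [0.65, 0, 0.231] pointing down, gripper open.
Joint ranges: [-2.82, 2.82], [-0.49, 2.23], [-1.37, 1.46], [0, 2.46], [-1.36, 4.5], [0.23, 2], [-2.94, 2.94]. Speed limits (rad/s): [2.57, 2.57, 3.14, 3.14, 3.14, 3.14, 3.14].

## Interface

Orientations are given as [roll, pitch, yaw] about the fixed x, y, z axes, in that order (R = Rz(yaw) Ry(pitch) Rx(roll)).
In Python, from workcell import arm, eyes gives the robot as it stands.
- The arm moves only by the tool servo_tool, never from a script. Its argument "targets" is a list of rows, each a list of 3 entries, a list of its own where there are three numbers: the closure, from 0 (fully open) to 1 (shut), then the shift along the world's x, y, z in cm, then the turn, a rotation vector about the world's x, y, z in rad. In form: [[hand, [x, y, z], [wx, wy, wz]], ...]. A call has 1 to 10 rows; each row is the pose to reach, as a shift and turn from the pose commanded when the call began; what a row does not reach only later rows make up. A row lasts 1/10 s, in which the tool goes at most 50 mm and 8.59 degrees, less where a joint would pass 70% of its speed; a pose out of reach is approached as far as the arm can. A call with a gripper value outside its range is refused whole. The fingers move at their own pace and stop on an object; the grip force is fixed at half the most. Time passes only in rows, so rows that repeat a pose let the fingers close. It gives the time, the measured TCP pose, the force and the opening at its end, in the units of the state.
- arm.read_state(): the state, without advancing time (a new reading comes with each control period).
- eyes.get_image(name): name is "scene" or "side" or "wrist"; returns the picture (384x512x3 uint8, red, green, blue); there is no depth.
- eyes.calibration(name): a dict with "intrinsics" (3x3 intrinsics, pixels), "R" (3x3) and "t" (3): a world point X has camera coordinates R X + t; the wrist camera has in their place "tool_from_camera" (4x4, takes a point from camera to tool coordinates, whose origin is the TCP and whose axes are the tool frame's). Camera axes: x right, y down, z forward; pixel columns grow to the right and rows downward; lengths in m; the calibration is good to about 2 mm. The wrist camera is an equidistant fisheye: a pixel r from the principal point sees the ray r / f radians off the axis. A picture is of the moment at which its call begins: read the wrist's pose just before it. calibration takes no time and is no camera call.
- arm.hand_in(): hands the job in, once; it reports no verdict.
The state is a dict: "clock": time; "joints": joint angles; "qvel": joint speeds; "tau": joint torques, N m; "eef_pos": TCP position; "ee_rot": TCP orientation; "contact_force": force on the tool from outside, world axes, zero at the start; "torque": the same for the moment, N m; "width": opening from 0.0 (shut) to 1.0 (fully open).
Only numpy, scipy, OpenCV 4.12 (cv2) and the standard library are available. Lean on these libraries where they do the work, as an engineer would, in place of code of your own. Each camera call takes 0.05 s, during which the arm holds its last target.

## Working session

There is one attempt and no reset: what is moved stays moved. The work goes in short steps, Python scripts to look and compute and a tool call to move; the robot and the scene stay as the last step left them, time stands still between calls to the robot, and variables do not carry over. Pictures are saved under pics/ and viewed, and the job is handed in when it is done.

Besides the shell and the picture viewer there is one more tool, called after ">>>" in YAML: its name, and indented under it one key for each argument. servo_tool: Moves the arm, as the interface text tells. Its arguments: {"type":"object","properties":{"targets":{"type":"array","items":{"type":"array"}}},"required":["targets"]}

```bash
mkdir -p pics; ls
python3 - <<'E'
from workcell import arm, eyes
import cv2,numpy as np
s=arm.read_state();print(s)
for n in ["scene","side","wrist"]:
    im=eyes.get_image(n); cv2.imwrite(f"pics/{n}0.png",im[:,:,::-1]); print(n,eyes.calibration(n))
E
```

```text
pics
{'clock': 0.0, 'joints': array([-0.09899246,  0.39920965,  0.04502841,  1.53788851, -0.01867128,
        1.20689538, -0.05069297]), 'qvel': array([-2.68828822e-04, -1.09971682e-05,  8.42117215e-04,  1.52169603e-04,
       -2.10312892e-03,  6.27665748e-04,  5.73994740e-04]), 'tau': array([-9.65094187e-04, -4.75129580e+01,  1.36406265e+00, -2.54227209e+01,
        1.14684159e-02,  9.53188282e-03,  3.56541250e-05]), 'eef_pos': array([6.49362049e-01, 1.05729177e-05, 2.30248169e-01]), 'ee_rot': array([3.14143065e+00, 1.97350737e-03, 1.26543465e-04]), 'contact_force': array([-0.43941832, -0.43218351,  0.45351125]), 'torque': array([0.00471058, 0.00796824, 0.02819697]), 'width': 0.9939515403014939}
scene {'intrinsics': array([[484.11491273,   0.        , 254.71717993],
       [  0.        , 484.11491273, 182.48162884],
       [  0.        ,   0.        ,   1.        ]]), 'R': array([[-0.03024438,  0.99939693,  0.01706057],
       [ 0.82596742,  0.03460095, -0.56265496],
       [-0.56290595, -0.00292567, -0.82651578]]), 't': array([ 0.02230805, -0.43391475,  2.21918363])}
side {'intrins
[... 199 characters left out ...]
 -0.01206505],
       [-0.31386584,  0.42641468, -0.84832704],
       [ 0.52110046, -0.6695212 , -0.52933513]]), 't': array([0.4794191 , 0.23211508, 1.16978981])}
wrist {'intrinsics': array([[297.31863964,   0.        , 253.31863286],
       [  0.        , 297.31863964, 190.52636428],
       [  0.        ,   0.        ,   1.        ]]), 'tool_from_camera': array([[ 9.99999898e-01, -1.06094336e-05, -4.51468783e-04,
         2.71437759e-04],
       [ 1.48244178e-04,  9.52035661e-01,  3.05987056e-01,
        -7.83327562e-02],
       [ 4.26568032e-04, -3.05987092e-01,  9.52035565e-01,
        -1.42522243e-01],
       [ 0.00000000e+00,  0.00000000e+00,  0.00000000e+00,
         1.00000000e+00]])}
```

View pics/scene0.png

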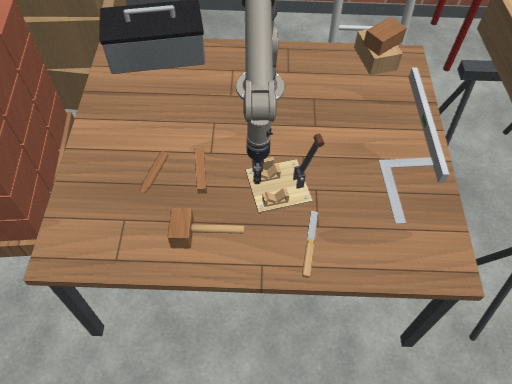

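View pics/side0.png

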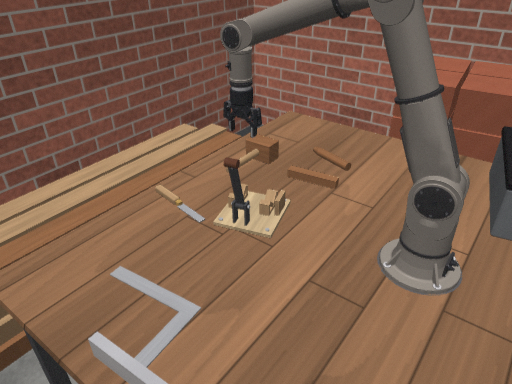

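View pics/wrist0.png

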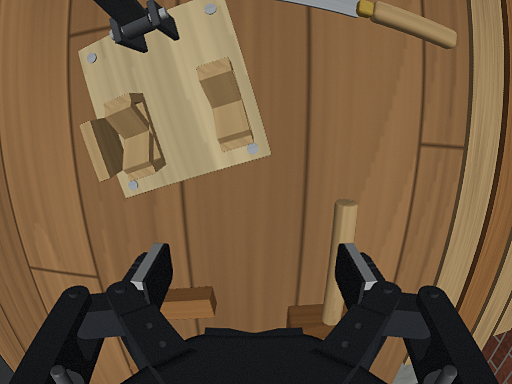

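Run:
```python
import cv2,numpy as np
a=cv2.imread("pics/scene0.png");b=cv2.imread("pics/side0.png")
c=cv2.resize(a[130:220,120:330],None,fx=3.8,fy=3.8,interpolation=cv2.INTER_CUBIC)
d=cv2.resize(b[130:200,270:370],None,fx=6,fy=6,interpolation=cv2.INTER_CUBIC)
cv2.imwrite("pics/c.png",c);cv2.imwrite("pics/d.png",d)
```

```text
(no output)
```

View pics/c.png

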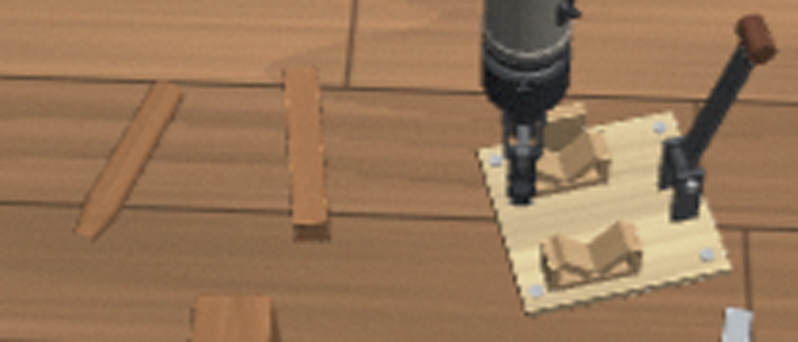

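View pics/d.png

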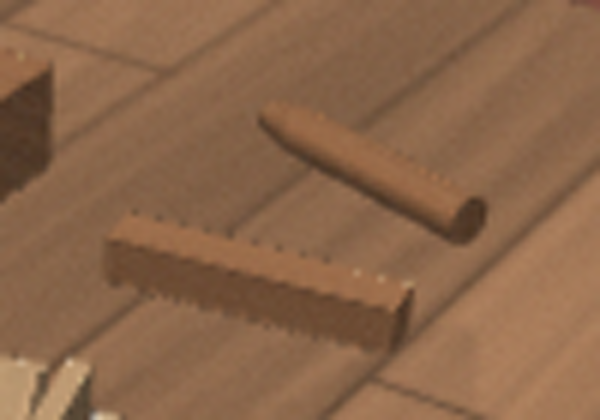

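```bash
cat > h.py <<'E'
from workcell import arm, eyes
import cv2,numpy as np
from scipy.spatial.transform import Rotation as Ro
def save(n,im): cv2.imwrite(f"pics/{n}.png",im[:,:,::-1])
def ray(name,uv,pose=None):
    c=eyes.calibration(name);K=np.array(c['intrinsics'])
    u,v=(uv[0]-K[0,2])/K[0,0],(uv[1]-K[1,2])/K[1,1]
    if name!="wrist":
        R=np.array(c['R']);t=np.array(c['t']); return -R.T@t, R.T@np.array([u,v,1.])
    r=np.hypot(u,v); d=np.array([np.sin(r)*u/r,np.sin(r)*v/r,np.cos(r)])
    T=np.array(c['tool_from_camera']);p,e=pose;Rw=Ro.from_euler('xyz',e).as_matrix()
    return Rw@T[:3,3]+p, Rw@T[:3,:3]@d
def onz(name,uv,z,pose=None):
    o,d=ray(name,uv,pose); return o+d*(z-o[2])/d[2]
def proj(name,X,pose):
    c=eyes.calibration(name);K=np.array(c['intrinsics']);X=np.asarray(X,float)
    if name!="wrist":
        q=np.array(c['R'])@X+np.array(c['t']);return K[0,0]*q[0]/q[2]+K[0,2],K[1,1]*q[1]/q[2]+K[1,2]
    T=np.array(c['tool_from_camera']);p,e=pose;Rw=Ro.from_euler('xyz',e).as_matrix()
    q=T[:3,:3].T@(Rw.T@(X-p)-T[:3,3]); th=np.arctan2(np.hypot(q[0],q[1]),q[2]);n=np.hypot(q[0],q[1])
    return K[0,0]*th*q[0]/n+K[0,2],K[1,1]*th*q[1]/n+K[1,2]
E
python3 - <<'E'
from h import *
s=arm.read_state();P=(s['eef_pos'],s['ee_rot'])
for n,uv in dict(tip=(142.6,191),butt=(164.2,153.2)).items(): print(n,onz("scene",uv,.018))
J=np.array([[-115,-75],[90,-75],[-115,140]])/1000.
W=np.array([onz("wrist",uv,.015,P)[:2] for uv in [(126,197),(271,154),(79,52)]])
print(W, np.linalg.norm(W[1]-W[0]),np.linalg.norm(W[2]-W[0]))
R,_=Ro.align_vectors(np.c_[W-W.mean(0),[0]*3],np.c_[J-J.mean(0),[0]*3]);yaw=R.as_euler('xyz')[2]
o=W.mean(0)-(R.apply(np.r_[J.mean(0),0]))[:2];print("jig",o,yaw)
E
```

```text
tip [ 0.59579239 -0.43798635  0.018     ]
butt [ 0.40886658 -0.37980243  0.018     ]
[[ 0.47619117 -0.04609041]
 [ 0.67099177  0.01022078]
 [ 0.41830379  0.15600007]] 0.20277628959291266 0.21021776962565436
jig [0.56570796 0.05627671] 0.2830319744247664
```

>>> servo_tool:
  targets:
    - [0,[-2,-4,0.5],[0,0,0.13]]
    - [0,[-4,-8,1],[0,0,0.26]]
    - [0,[-6,-12,1.5],[0,0,0.39]]
    - [0,[-8,-16,2],[0,0,0.52]]
    - [0,[-10,-20,2],[0,0,0.65]]
    - [0,[-12,-24,2],[0,0,0.78]]
    - [0,[-13,-28,2],[0,0,0.91]]
    - [0,[-14,-32,2],[0,0,1.04]]
    - [0,[-15,-36,2],[0,0,1.17]]
    - [0,[-15,-40,2],[0,0,1.27]]

```text
clock: 1.15
eef_pos: [0.4981, -0.402, 0.2513]
ee_rot: [-3.141, 0.0, 1.273]
contact_force: [1.1, -0.2, 0.3]
width: 0.998
```

>>> servo_tool:
  targets:
    - [0,[0,0,0],[0,0,0]]
    - [0,[0,0,0],[0,0,0]]
    - [0,[0,0,0],[0,0,0]]

```text
clock: 1.45
eef_pos: [0.5007, -0.3983, 0.251]
ee_rot: [-3.141, -0.002, 1.272]
contact_force: [-0.6, 1.4, 0.8]
width: 0.998
```

Run:
```python
from h import *
s=arm.read_state();im=eyes.get_image("wrist");save("w1",im);print(s['clock'],s['eef_pos'],s['ee_rot'],s['joints'],abs(s['qvel']).max())
save("s1",eyes.get_image("scene"))
np.savez("w1",im=im,p=s['eef_pos'],e=s['ee_rot'])
```

```text
1.45 [ 0.50065651 -0.39827956  0.25096129] [-3.14104633e+00 -1.56008256e-03  1.27150110e+00] [ 0.57835568  0.3676148   0.03681862  1.53659654 -0.01538632  1.23864593
  1.88924925] 0.012359453532734876
```

View pics/w1.png

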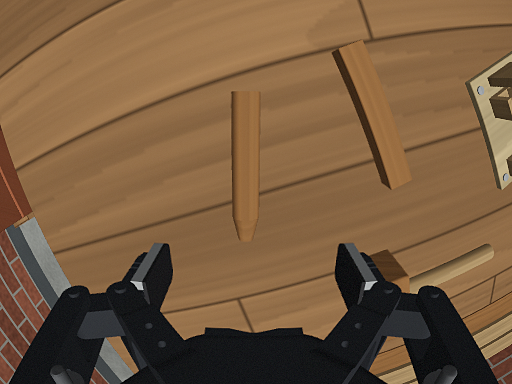

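View pics/s1.png

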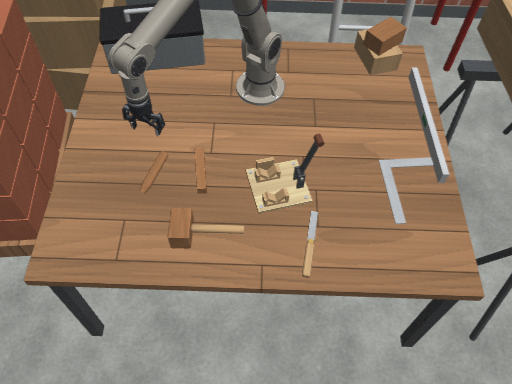

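Run:
```python
from h import *
d=np.load("w1.npz");im=d['im'];P=(d['p'],d['e'])
c=cv2.resize(im[80:250,200:300],None,fx=3.5,fy=3.5,interpolation=cv2.INTER_CUBIC);save("w1c",c)
g=im.astype(int)
for v in (100,130,160,190,210): print(v,[tuple(g[v,u]) for u in range(228,268,2)])
```

```text
100 [(np.int64(148), np.int64(111), np.int64(73)), (np.int64(144), np.int64(107), np.int64(71)), (np.int64(76), np.int64(49), np.int64(28)), (np.int64(110), np.int64(74), np.int64(41)), (np.int64(131), np.int64(90), np.int64(52)), (np.int64(146), np.int64(102), np.int64(57)), (np.int64(153), np.int64(109), np.int64(64)), (np.int64(148), np.int64(105), np.int64(62)), (np.int64(148), np.int64(104), np.int64(62)), (np.int64(145), np.int64(102), np.int64(59)), (np.int64(145), np.int64(102), np.int64(61)), (np.int64(154), np.int64(110), np.int64(66)), (np.int64(156), np.int64(113), np.int64(67)), (np.int64(153), np.int64(109), np.int64(66)), (np.int64(154), np.int64(109), np.int64(64)), (np.int64(148), np.int64(102), np.int64(58)), (np.int64(129), np.int64(96), np.int64(62)), (np.int64(137), np.int64(103), np.int64(68)), (np.int64(137), np.int64(101), np.int64(68)), (np.int64(136), np.int64(101), np.int64(68))]
130 [(np.int64(152), np.int64(115), np.int64(77)), (np.int64(159), np.int64(121), np.int64(82)), (np.int64(79), np.int64(53), np.int64(30)), (np.int64(109), np.int64(73), np.int64(
[... 2791 characters left out ...]
.int64(48)), (np.int64(145), np.int64(100), np.int64(57)), (np.int64(153), np.int64(108), np.int64(62)), (np.int64(150), np.int64(106), np.int64(65)), (np.int64(149), np.int64(106), np.int64(63)), (np.int64(148), np.int64(105), np.int64(62)), (np.int64(146), np.int64(102), np.int64(57)), (np.int64(155), np.int64(112), np.int64(65)), (np.int64(157), np.int64(115), np.int64(68)), (np.int64(153), np.int64(109), np.int64(65)), (np.int64(156), np.int64(109), np.int64(65)), (np.int64(133), np.int64(93), np.int64(55)), (np.int64(133), np.int64(99), np.int64(65)), (np.int64(136), np.int64(101), np.int64(69)), (np.int64(136), np.int64(102), np.int64(68)), (np.int64(135), np.int64(102), np.int64(69))]
```

View pics/w1c.png

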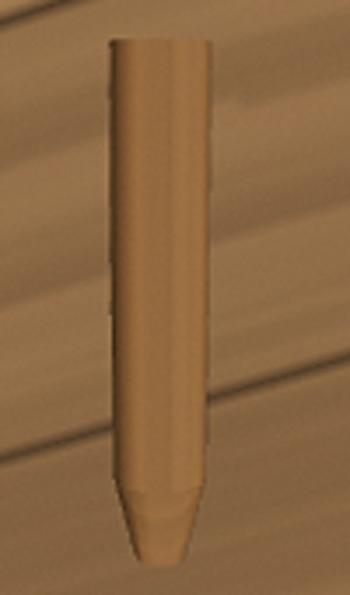

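Run:
```python
from h import *
d=np.load("w1.npz");P=(d['p'],d['e'])
print("cam",ray("wrist",(246,91.4),P)[0])
a=onz("wrist",(245.9,100),.018,P);b=onz("wrist",(245.6,210),.018,P);dv=(b-a);dv/=np.linalg.norm(dv);yaw=np.arctan2(dv[1],dv[0])
for z in(.018,.036):print("butt",z,onz("wrist",(246,91.4),z,P))
for z in (.018,.028,.008):print("tip",z,onz("wrist",(245.7,241),z,P))
for (u,u2,v) in((231.5,260.3,100),(232,259,210)):print(onz("wrist",(u,v),.018,P)-onz("wrist",(u2,v),.018,P))
print(yaw)
t=onz("wrist",(245.7,241),.018,P)
print("origin from tip",t-.11*dv,"from butt",onz("wrist",(246,91.4),.036,P)+.09*dv)
T=np.array(eyes.calibration("wrist")["tool_from_camera"])
```

```text
cam [ 0.42614199 -0.37537789  0.39352564]
butt 0.018 [ 0.41505454 -0.3810529   0.018     ]
butt 0.036 [ 0.41558599 -0.38078088  0.036     ]
tip 0.018 [ 0.60964825 -0.44292738  0.018     ]
tip 0.028 [ 0.6047616  -0.44112859  0.028     ]
tip 0.008 [ 0.6145349  -0.44472618  0.008     ]
[-0.01075244 -0.03421335  0.        ]
[-0.01078969 -0.03505251  0.        ]
-0.3079710825108608
origin from tip [ 0.50482369 -0.40958355  0.018     ] from butt [ 0.50135154 -0.4080622   0.036     ]
```

>>> servo_tool:
  targets:
    - [0,[0,-1,-4],[0,0,-0.009]]
    - [0,[0,-1,-8],[0,0,-0.009]]
    - [0,[0,-1,-12],[0,0,-0.009]]
    - [0,[0,-1,-16],[0,0,-0.009]]
    - [0,[0,-1,-19],[0,0,-0.009]]
    - [0,[0,-1,-22],[0,0,-0.009]]
    - [0,[0,-1,-23.5],[0,0,-0.009]]
    - [0,[0,-1,-24.7],[0,0,-0.009]]
    - [0,[0,-1,-24.7],[0,0,-0.009]]
    - [0,[0,-1,-24.7],[0,0,-0.009]]

```text
clock: 2.55
eef_pos: [0.501, -0.4104, 0.0055]
ee_rot: [3.14, 0.0, 1.261]
contact_force: [-0.5, -0.9, 0.6]
width: 1.003
```

Run:
```python
from h import *
s=arm.read_state();im=eyes.get_image("wrist");save("w2",im);print(s['clock'],s['eef_pos'],s['ee_rot'])
```

```text
2.55 [ 0.50096217 -0.41039207  0.00550348] [3.13968666e+00 4.94383646e-04 1.26132918e+00]
```

View pics/w2.png

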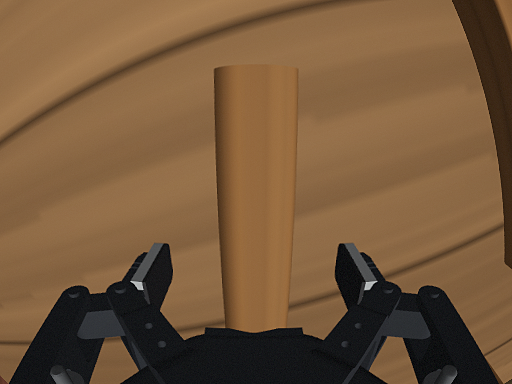

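>>> servo_tool:
  targets:
    - [1,[0,0,0],[0,0,0]]
    - [1,[0,0,0],[0,0,0]]
    - [1,[0,0,0],[0,0,0]]
    - [1,[0,0,0],[0,0,0]]
    - [1,[0,0,0],[0,0,0]]
    - [1,[0,0,0],[0,0,0]]
    - [1,[0,0,0],[0,0,0]]
    - [1,[0,0,0],[0,0,0]]

```text
clock: 3.4
eef_pos: [0.5005, -0.4102, 0.0051]
ee_rot: [3.141, 0.0, 1.261]
contact_force: [-1.0, 0.3, 6.0]
width: 0.399
```

>>> servo_tool:
  targets:
    - [1,[0,0,2],[0,0,0]]
    - [1,[0,0,4],[0,0,0]]
    - [1,[0,0,7],[0,0,0]]
    - [1,[0,0,10],[0,0,0]]
    - [1,[0,0,13],[0,0,0]]
    - [1,[0,0,16],[0,0,0]]
    - [1,[0,0,18],[0,0,0]]
    - [1,[0,0,18],[0,0,0]]
    - [1,[0,0,18],[0,0,0]]

```text
clock: 4.3
eef_pos: [0.4994, -0.4096, 0.1832]
ee_rot: [-3.14, -0.001, 1.261]
contact_force: [0.4, 0.1, -2.1]
width: 0.401
```

Run:
```python
from h import *
s=arm.read_state();im=eyes.get_image("wrist");save("w3",im);print(s['clock'],s['eef_pos'],s['ee_rot'],s['width'])
np.savez("w3",im=im,p=s['eef_pos'],e=s['ee_rot'])
im=eyes.get_image("side");save("d3",im[100:220,230:400].repeat(4,0).repeat(4,1))
```

```text
4.3 [ 0.49942333 -0.40956094  0.18316223] [-3.14007685e+00 -5.96416650e-04  1.26107081e+00] 0.4009587732723999
```

View pics/w3.png

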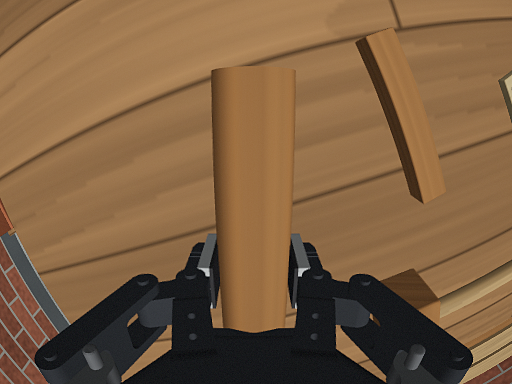

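View pics/d3.png

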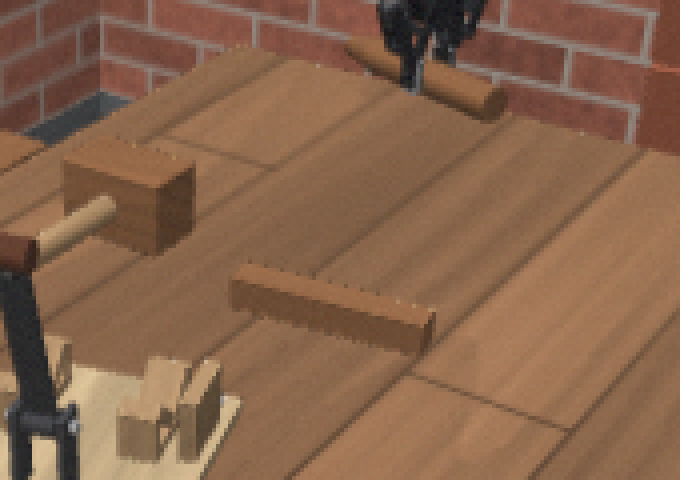

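>>> servo_tool:
  targets:
    - [1,[0.1,2,2],[0,0,0.03]]
    - [1,[0.2,6,4],[0,0,0.1]]
    - [1,[0.3,10.5,6],[0,0,0.17]]
    - [1,[0.4,15,6.7],[0,0,0.24]]
    - [1,[0.5,19.5,6.7],[0,0,0.31]]
    - [1,[0.6,24,6.7],[0,0,0.38]]
    - [1,[0.7,28.5,6.7],[0,0,0.45]]
    - [1,[0.8,33,6.7],[0,0,0.5]]
    - [1,[0.9,37.5,6.7],[0,0,0.55]]
    - [1,[0.9,41,6.7],[0,0,0.592]]

```text
clock: 5.4
eef_pos: [0.5079, 0.0032, 0.2498]
ee_rot: [-3.139, -0.002, 1.858]
contact_force: [0.7, 0.5, -0.6]
width: 0.401
```

>>> servo_tool:
  targets:
    - [1,[0,2.5,0],[0,0,0]]
    - [1,[0,4,0],[0,0,0]]
    - [1,[0,4,0],[0,0,0]]
    - [1,[0,4,0],[0,0,0]]
    - [1,[0,4,0],[0,0,0]]

```text
clock: 5.9
eef_pos: [0.5088, 0.0382, 0.2506]
ee_rot: [-3.14, 0.0, 1.851]
contact_force: [0.7, 0.1, -1.8]
width: 0.396
```

Run:
```python
from h import *
s=arm.read_state();im=eyes.get_image("wrist");save("w4",im);print(s['clock'],s['eef_pos'],s['ee_rot'],s['width'])
np.savez("w4",im=im,p=s['eef_pos'],e=s['ee_rot'])
im=eyes.get_image("side");save("d4",im[60:260,170:330].repeat(3,0).repeat(3,1))
im=eyes.get_image("scene");save("s4",im[110:230,200:350].repeat(5,0).repeat(5,1));
```

```text
5.9 [0.50878305 0.03823681 0.25061049] [-3.14004623e+00  3.31995292e-04  1.85072185e+00] 0.3960553602738319
```

View pics/w4.png

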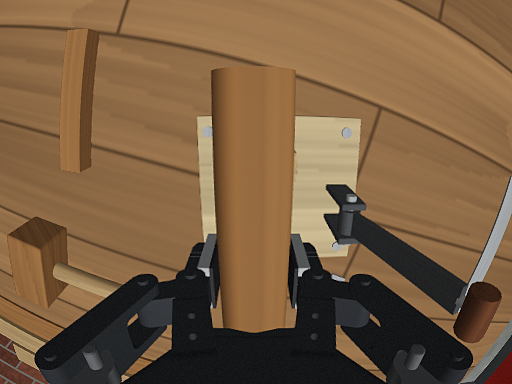

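View pics/d4.png

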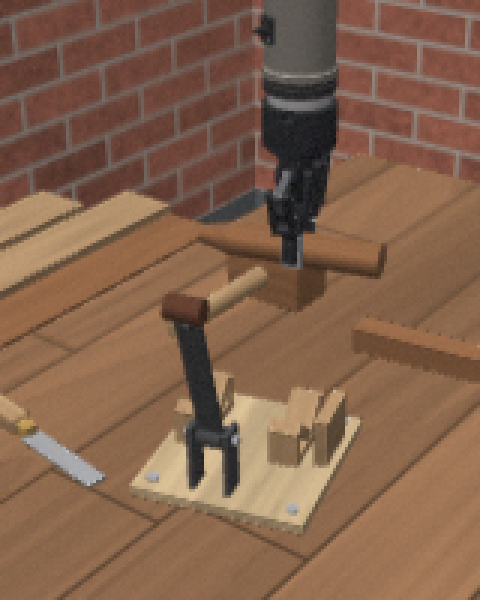

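View pics/s4.png

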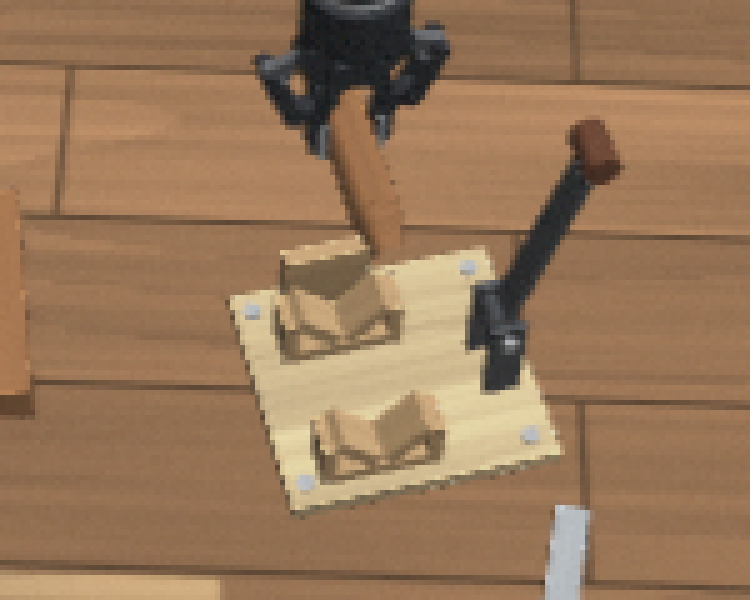

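Run:
```python
from h import *
im=cv2.imread("pics/w0.png") if 0 else cv2.imread("pics/wrist0.png")
P0=(np.array([6.49362049e-01,1.05729177e-05,2.30248169e-01]),np.array([3.14143065,1.97350737e-03,1.26543465e-04]))
c=cv2.resize(im[0:210,60:290],None,fx=3.4,fy=2.8*1.2143,interpolation=cv2.INTER_CUBIC)[:600];cv2.imwrite("pics/w0c.png",c)
def fit(im,P,edges,tag):
    g=cv2.GaussianBlur(im,(3,3),0).astype(int)
    b=g[:,:,0];r=g[:,:,2]
    mask=((b>105)&(r>150)).astype(np.uint8)*255
    cv2.imwrite(f"pics/m{tag}.png",mask)
    res=[]
    for (p,q,inn) in edges:
        p=np.array(p,float);q=np.array(q,float);t=(q-p)/np.linalg.norm(q-p);n=np.array([-t[1],t[0]]);
        if n@(np.array(inn)-p)<0:n=-n
        pts=[]
        for f in np.linspace(.06,.94,60):
            x=p+f*(q-p); ss=np.arange(-7,7.1,.25)
            xs=x+ss[:,None]*n
            val=cv2.remap(g[:,:,0].astype(np.float32),xs[:,0].astype(np.float32).reshape(1,-1),xs[:,1].astype(np.float32).reshape(1,-1),cv2.INTER_LINEAR)[0]
            gr=np.gradient(val);k=gr.argmax()
            if gr[k]>2: pts.append(onz("wrist",xs[k],.015,P)[:2])
        res.append(np.array(pts))
    return res
from scipy.optimize import least_squares
E0=fit(im,P0,[((126,197),(271,154),(170,100)),((232,20),(271,154),(170,100)),((79,52),(126,197),(170,100))],0)
def solve(E,axes):
    def f(x):
        out=[]
        for pts,(ax,val) in zip(E,axes):
            d=pts-x[:2];ca,sa=np.cos(x[2]),np.sin(x[2])
            out.append((d@np.array([ca,sa] if ax=='x' else [-sa,ca])-val)*1000)
        return np.concatenate(out)
    r=least_squares(f,[.566,.056,.283],loss='soft_l1');
    k=0
    for pts in E: print(len(pts),np.median(r.fun[k:k+len(pts)]),np.std(f(r.x)[k:k+len(pts)]));k+=len(pts)
    return r.x
print(solve(E0,[('y',-.075),('x',.09),('x',-.115)]))
d=np.load("w4.npz");im4=d['im'][:,:,::-1];P4=(d['p'],d['e'])
E4=fit(im4,P4,[((197,118),(204,240),(280,150)),((297,117),(360,119),(320,180)),((360,119),(352,180),(320,180)),((197,118),(211,118),(204,150))],4)
print(solve(E4,[('y',-.075),('x',-.115),('y',.14),('x',-.115)]))
print(solve(E0+E4,[('y',-.075),('x',.09),('x',-.115),('y',-.075),('x',-.115),('y',.14),('x',-.115)]))
```

```text
60 0.029488922446488375 0.38540086028059733
60 -0.5516804395397368 0.3353171601966163
45 0.9503552653090802 5.927377223869708
[0.56349176 0.05710332 0.28018303]
60 0.8360731427318955 0.48904425031809623
60 0.2764603443714403 0.4040533509280279
60 -0.8264480196548546 0.4848042618139988
60 -0.5576232532845602 0.5167860045757905
[0.56396377 0.05599236 0.2808472 ]
60 0.72411135153886 0.37066119243279744
60 -0.6826934580250119 0.3203739683150097
45 0.8396883141098682 5.893448954144219
60 0.3200447843452678 0.4820695895163042
60 0.3896654113963033 0.40262512721159316
60 -1.296702889685003 0.4788950451728709
60 -0.5832842715879014 0.5134099222885681
[0.56378526 0.05650266 0.28179304]
```

View pics/w0c.png

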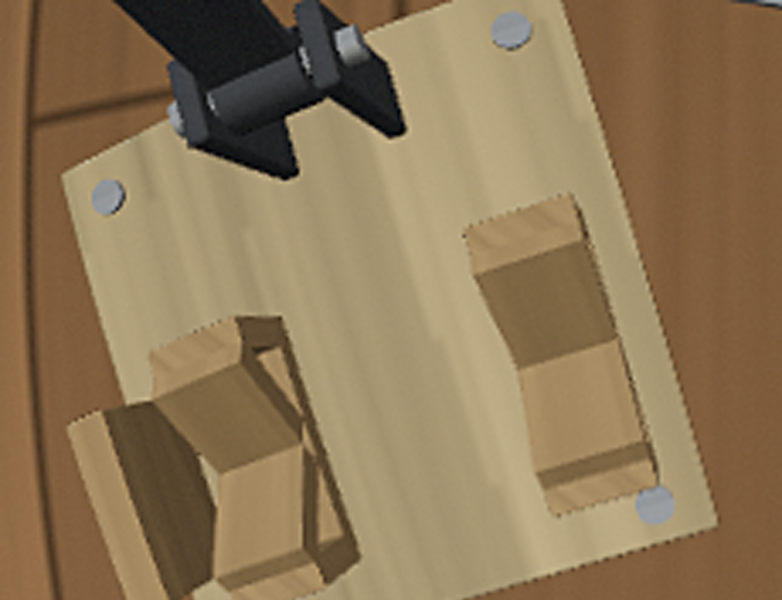

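```bash
python3 - <<'E'
from h import *
P0=(np.array([6.49362049e-01,1.05729177e-05,2.30248169e-01]),np.array([3.14143065,1.97350737e-03,1.26543465e-04]))
def jig(w,o=(.5638,.0565),y=.2815):
    d=w[:2]-np.array(o);c,s=np.cos(y),np.sin(y);return np.array([c*d[0]+s*d[1],-s*d[0]+c*d[1]])*1000
# z in m
for n,(u,v),z in [("valley+ 40,0",(520,368),.035),("valley+ 75,0",(617,338),.035),("valley- -40",(302,443),.035),("valley- -75?",(218,473),.035),
  ("rim+ 40,32",(474,273),.067),("rim+ 75,32",(583,241),.067),("rim- -32",(538,473),.067),("rim 75,-32",(645,443),.067),("rim -40,32",(242,362),.067),("rim -75,32",(152,402),.067),("stop -106,35",(67,425),.075),("stop -90,35",(103,407),.075),("corner 48 40",(463,233),.067),("75 48",(572,195),.067),("-48 75",(657,480),.067),("40 -48",(556,514),.067)]:
    print(n,jig(onz("wrist",(u/3.4+60,v/3.4),z,P0)).round(1))
d=np.load("w4.npz");P=(d['p'],d['e'])
# peg butt in tool frame
Rw=Ro.from_euler('xyz',d['e'])
for uv in [(254,67)]:
    o,dr=ray("wrist",uv,P);o=Rw.inv().apply(o-d['p']);dr=Rw.inv().apply(dr)
    for z in (-.0127-.018,-.0127): print("butt tool",o+dr*(z-o[2])/dr[2])
E
python3 - <<'E'
import cv2
im=cv2.imread("pics/w4.png");cv2.imwrite("pics/w4c.png",cv2.resize(im[55:345,190:320],None,fx=2,fy=2,interpolation=cv2.INTER_CUBIC))
E
```

```text
valley+ 40,0 [40.9 -0.6]
valley+ 75,0 [74.6 -0.4]
valley- -40 [-40.4  -0.8]
valley- -75? [-75.2  -0.3]
rim+ 40,32 [40.5 31.3]
rim+ 75,32 [74.5 30.5]
rim- -32 [ 41.1 -33.2]
rim 75,-32 [ 75.  -33.7]
rim -40,32 [-39.2  30.3]
rim -75,32 [-74.8  29.7]
stop -106,35 [-104.7   33.7]
stop -90,35 [-88.8  34. ]
corner 48 40 [40.9 44.2]
75 48 [75.4 45.1]
-48 75 [ 75.3 -45.6]
40 -48 [ 42.6 -47. ]
butt tool [ 0.00019993 -0.08983359 -0.0307    ]
butt tool [ 0.00023519 -0.09173879 -0.0127    ]
```

View pics/w4c.png

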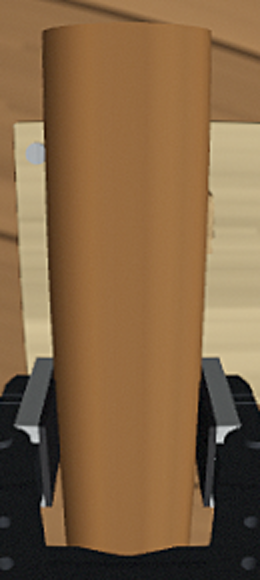

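>>> servo_tool:
  targets:
    - [1,[2,0.6,0],[0,0,0]]
    - [1,[4,1.3,0],[0,0,0.001]]
    - [1,[5.7,1.8,-1],[0,0,0.002]]
    - [1,[5.7,1.8,-4],[0,0,0.002]]
    - [1,[5.7,1.8,-7],[0,0,0.002]]
    - [1,[5.7,1.8,-10],[0,0,0.002]]
    - [1,[5.7,1.8,-12],[0,0,0.002]]
    - [1,[5.7,1.8,-13],[0,0,0.002]]
    - [1,[5.7,1.8,-13],[0,0,0.002]]
    - [1,[5.7,1.8,-13],[0,0,0.002]]

```text
clock: 7.05
eef_pos: [0.5669, 0.0579, 0.1223]
ee_rot: [3.14, 0.0, 1.855]
contact_force: [0.1, 0.2, -0.7]
width: 0.398
```

Run:
```python
from h import *
s=arm.read_state();im=eyes.get_image("wrist");save("w5",im);print(s['clock'],s['eef_pos'],s['ee_rot'],s['width'],s['contact_force'])
p=s['eef_pos'];d=p[:2]-np.array([.564,.056]);c,sn=np.cos(.2815),np.sin(.2815);print("jig",c*d[0]+sn*d[1],-sn*d[0]+c*d[1])
im=eyes.get_image("side");save("d5",im[60:260,170:330].repeat(3,0).repeat(3,1))
```

```text
7.05 [0.56687357 0.0579034  0.12226981] [3.13997967e+00 1.48373557e-04 1.85458161e+00] 0.3984395529934812 [ 0.09704797  0.24442405 -0.70327483]
jig 0.0032892232069160394 0.0010302183259509332
```

View pics/w5.png

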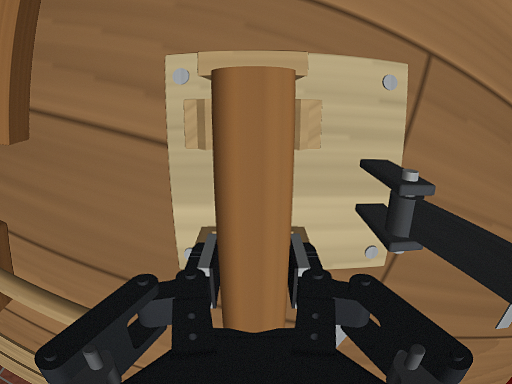

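View pics/d5.png

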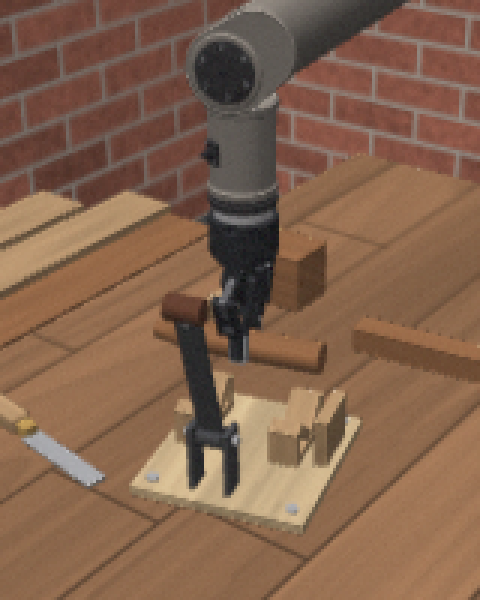

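Run:
```python
from h import *
import time
for i in range(4):
    eyes.get_image("wrist"); s=arm.read_state(); print(s['eef_pos'],s['ee_rot'])
im=cv2.imread("pics/w5.png");cv2.imwrite("pics/w5c.png",cv2.resize(im[45:165,160:350],None,fx=4,fy=4,interpolation=cv2.INTER_CUBIC))
```

```text
[0.56717345 0.05813664 0.12282851] [3.13877889e+00 4.02419940e-04 1.85486704e+00]
[0.56692994 0.05813271 0.12263738] [3.13921342e+00 3.44474846e-04 1.85494732e+00]
[0.56675312 0.05815262 0.12243182] [3.13957990e+00 2.92040875e-04 1.85505764e+00]
[0.56654778 0.05810316 0.12218476] [3.14008152e+00 2.31837535e-04 1.85505963e+00]
```

View pics/w5c.png

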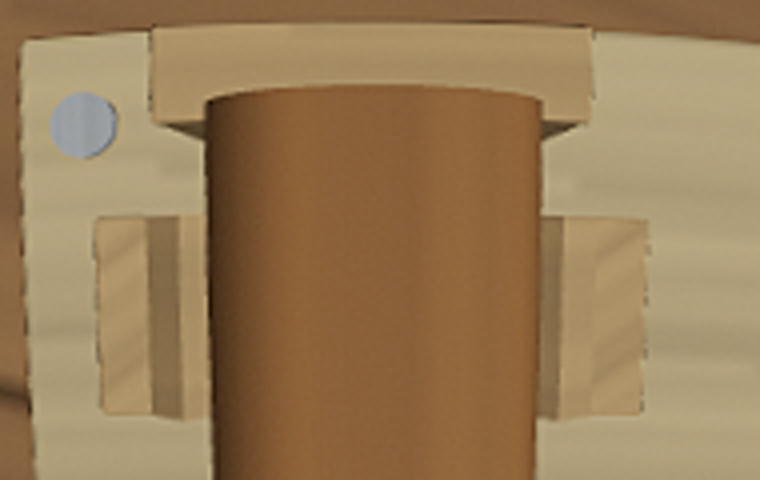

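Run:
```python
from h import *
P=(np.array([0.5669,0.058,0.1224]),np.array([3.14,0.0002,1.855]))
def tool(w): 
    r=Ro.from_euler('z',P[1][2]-np.pi/2).inv().apply(w-P[0]);return (r[:2]*1000).round(1)
f=lambda u,v,z:tool(onz("wrist",(u/4+160,v/4+45),z,P))
print("rel to TCP, jig-like axes (x,y)")
print("block out",f(97,218,.067),f(103,413,.067),f(648,220,.067),f(642,413,.067))
print("stop face",f(153,122,.075),f(590,122,.075), "back",f(153,28,.075),f(591,28,.075))
print("peg butt top",f(375,86,.1224+.0127+.018), "sides",f(207,110,.1224+.0127),f(543,110,.1351))
```

```text
rel to TCP, jig-like axes (x,y)
block out [-78.2 -46.1] [-44.9 -46.3] [-77.9  45.7] [-44.9  45.8]
stop face [-93.4 -34.8] [-93.3  34.1] back [-108.8  -34.8] [-108.7   34.2]
peg butt top [-90.1   0.1] sides [-89.7 -17.9] [-89.7  18.2]
```

>>> servo_tool:
  targets:
    - [1,[-0.2,-0.1,-1],[0,0,-0.002]]
    - [1,[-0.2,-0.1,-2.5],[0,0,-0.002]]
    - [1,[-0.2,-0.1,-4],[0,0,-0.002]]
    - [1,[-0.2,-0.1,-5],[0,0,-0.002]]
    - [1,[-0.2,-0.1,-6],[0,0,-0.002]]
    - [1,[-0.2,-0.1,-6.6],[0,0,-0.002]]
    - [1,[-0.2,-0.1,-7],[0,0,-0.002]]
    - [1,[-0.2,-0.1,-7.2],[0,0,-0.002]]
    - [1,[-0.2,-0.1,-7.2],[0,0,-0.002]]
    - [1,[-0.2,-0.1,-7.2],[0,0,-0.002]]

```text
clock: 8.35
eef_pos: [0.5697, 0.0582, 0.058]
ee_rot: [3.131, 0.004, 1.856]
contact_force: [-10.9, -1.8, 49.2]
width: 0.403
```

Run:
```python
from h import *
im=eyes.get_image("wrist");s=arm.read_state();save("w6",im);print(s['clock'],s['eef_pos'],s['ee_rot'],s['width'],s['contact_force'])
im=eyes.get_image("side");save("d6",im[130:250,200:320].repeat(5,0).repeat(5,1))
```

```text
8.4 [0.56971195 0.05824572 0.05805102] [3.13055975 0.00350689 1.85584556] 0.39823787890569623 [-11.40319278  -2.990318    49.36394087]
```

View pics/w6.png

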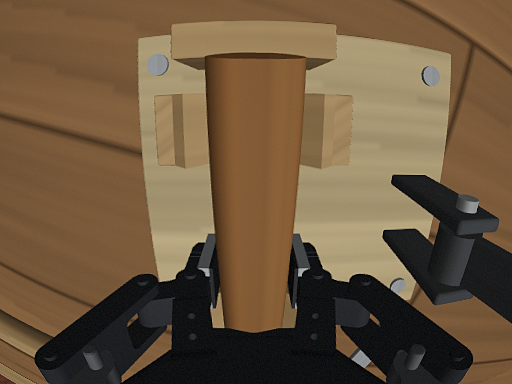

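View pics/d6.png

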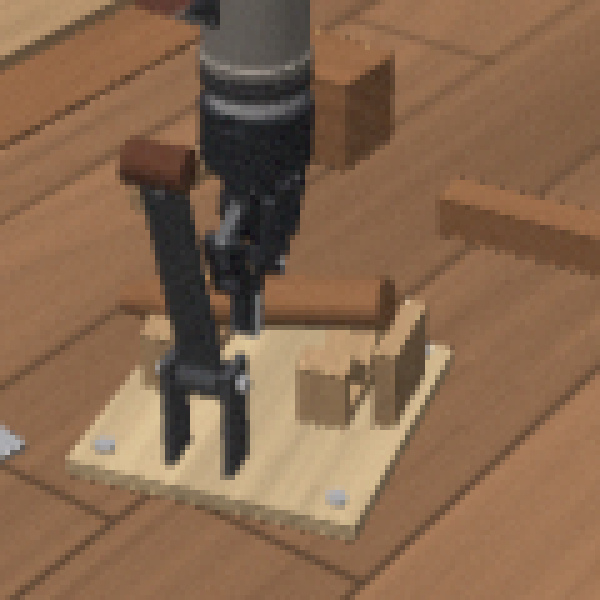

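>>> servo_tool:
  targets:
    - [1,[0,0,2],[0,0,0]]
    - [1,[0,0,4],[0,0,0]]
    - [1,[0.5,0.15,6],[0,0,0]]
    - [1,[0.5,0.15,7.5],[0,0,0]]
    - [1,[0.5,0.15,8],[0,0,0]]
    - [1,[0.5,0.15,8],[0,0,0]]
    - [1,[0.5,0.15,8],[0,0,0]]

```text
clock: 9.15
eef_pos: [0.568, 0.0583, 0.1282]
ee_rot: [-3.139, -0.0, 1.853]
contact_force: [-0.6, -0.1, -1.8]
width: 0.399
```

Run:
```python
from h import *
s=arm.read_state();im=eyes.get_image("wrist");save("w7",im);print(s['clock'],s['eef_pos'],s['ee_rot'],s['width'],s['contact_force'])
np.savez("w7",im=im,p=s['eef_pos'],e=s['ee_rot'])
cv2.imwrite("pics/w7c.png",cv2.resize(im[15:165,130:370,::-1],None,fx=3.3,fy=3.3,interpolation=cv2.INTER_CUBIC))
im=eyes.get_image("side");save("d7",im[130:250,200:320].repeat(5,0).repeat(5,1))
```

```text
9.15 [0.56803565 0.0582709  0.12816335] [-3.13938869e+00 -3.96553761e-04  1.85299418e+00] 0.3985952271456485 [-0.57305112 -0.10428528 -1.75933884]
```

View pics/w7c.png

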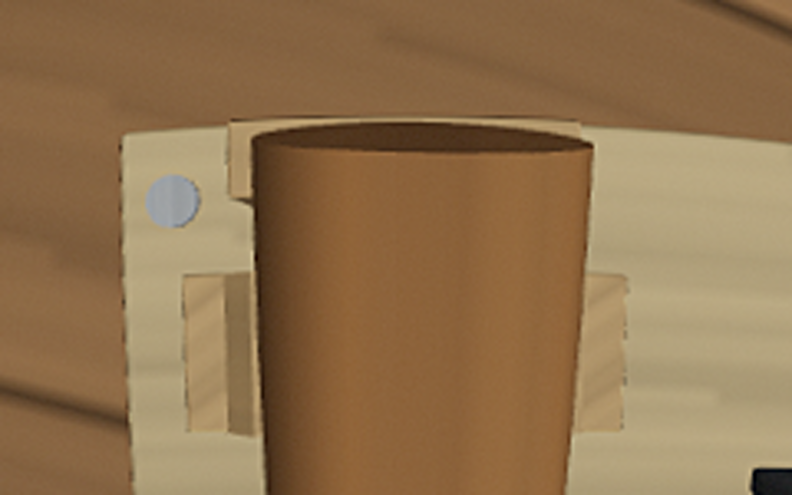

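View pics/d7.png

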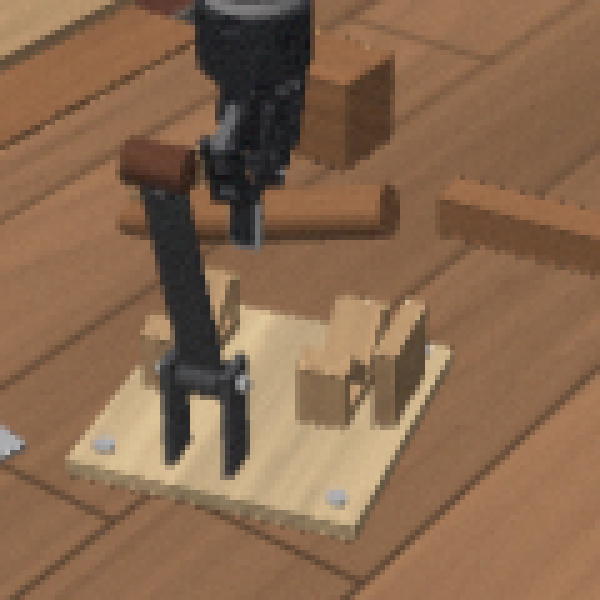

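Run:
```python
from h import *
T=np.eye(3)
P=(np.zeros(3),np.zeros(3))  # tool frame
def centre(u1,u2,v):
    o,a=ray("wrist",(u1,v),P);_,b=ray("wrist",(u2,v),P);a/=np.linalg.norm(a);b/=np.linalg.norm(b)
    s=.036/np.linalg.norm(a-b);return o+s*(a+b)/2
c7=centre(206.4,309.7,58.3);print(c7*1000)
c5=centre(160+206/4,160+544/4,45+104/4);print("w5",c5*1000)
# rays: face top and bottom edges
for n,v in(("bot",52),("top",61)):
    o,d=ray("wrist",(258,v),P)
    for th in (.12,.16,.2,.24):
        ax=np.array([0,-np.cos(th),-np.sin(th)]);up=np.array([0,np.sin(th),-np.cos(th)])
        org=np.array([0,0,-.0127]);q=org+.09*ax+(.018 if n=="top" else -.018)*up
        print(n,th,proj("wrist",q,P))
print(proj("wrist",[0,-.09,-.0307],P),proj("wrist",[0,-.09,.0053],P))
```

```text
[  1.58336783 -92.71239436 -37.41595615]
w5 [  0.12660519 -90.22003865 -13.7585047 ]
bot 0.12 (np.float64(253.44780446045945), np.float64(69.11046893263241))
bot 0.16 (np.float64(253.4488463337719), np.float64(67.84657157488665))
bot 0.2 (np.float64(253.4499937816638), np.float64(66.84389887170173))
bot 0.24 (np.float64(253.4512549967716), np.float64(66.12626185368728))
top 0.12 (np.float64(253.46371318792688), np.float64(71.39082537851054))
top 0.16 (np.float64(253.46618425443944), np.float64(74.10971303546275))
top 0.2 (np.float64(253.46884502546408), np.float64(77.47606172960873))
top 0.24 (np.float64(253.47169907426473), np.float64(81.5531006372074))
(np.float64(253.45737077087142), np.float64(66.56184141096365)) (np.float64(253.4452370659262), np.float64(74.2648424355364))
```

```bash
python3 - <<'E'
from h import *
P=(np.zeros(3),np.zeros(3));c=np.array([0.0016,-.0927,-.0374])
for th in (.1,.15,.2,.25,.3):
    up=np.array([0,np.sin(th),-np.cos(th)]);print(th,proj("wrist",c+.018*up,P)[1],proj("wrist",c-.018*up,P)[1],(c+.09*np.array([0,np.cos(th),np.sin(th)]))*1000)
E
python3 -c "
import cv2
im=cv2.imread('pics/w7.png');cv2.imwrite('pics/w7d.png',cv2.resize(im[200:345,180:340],None,fx=4,fy=4,interpolation=cv2.INTER_CUBIC))"
```

```text
0.1 54.68853216296279 58.724242180249746 [  1.6         -3.14962512 -28.4149925 ]
0.15 57.722863553389544 56.56921100358994 [  1.6         -3.71060299 -23.95056808]
0.2 60.75433855707723 54.41490730115268 [  1.6         -4.49400799 -19.51976023]
0.25 63.77013723838522 52.264603907585695 [  1.6         -5.49788205 -15.13364367]
0.3 66.75759343794536 50.121578520377 [  1.6         -6.71971598 -10.8031814 ]
```

View pics/w7d.png

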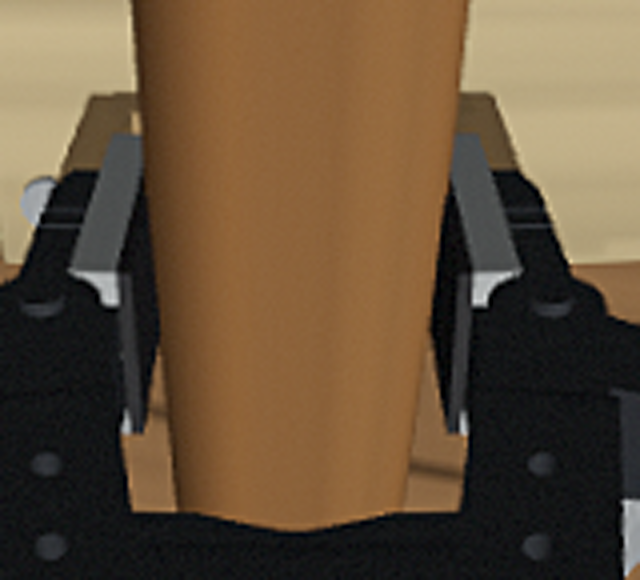

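>>> servo_tool:
  targets:
    - [1,[0.3,0.1,0],[0.03,-0.105,0]]
    - [1,[0.77,0.22,0],[0.061,-0.211,0]]
    - [1,[0.77,0.22,-1],[0.061,-0.211,0]]
    - [1,[0.77,0.22,-2.3],[0.061,-0.211,0]]
    - [1,[0.77,0.22,-2.3],[0.061,-0.211,0]]
    - [1,[0.77,0.22,-2.3],[0.061,-0.211,0]]
    - [1,[0.77,0.22,-2.3],[0.061,-0.211,0]]

```text
clock: 9.95
eef_pos: [0.5776, 0.0612, 0.1064]
ee_rot: [2.922, -0.0, 1.853]
contact_force: [-0.3, -0.3, -1.1]
width: 0.403
```

Run:
```python
from h import *
s=arm.read_state();im=eyes.get_image("wrist");save("w8",im);print(s['clock'],s['eef_pos'],s['ee_rot'],s['width'],s['contact_force'])
np.savez("w8",im=im,p=s['eef_pos'],e=s['ee_rot'])
cv2.imwrite("pics/w8c.png",cv2.resize(im[15:195,130:370,::-1],None,fx=3.3,fy=3.3,interpolation=cv2.INTER_CUBIC))
im=eyes.get_image("side");save("d8",im[130:250,200:320].repeat(5,0).repeat(5,1))
```

```text
9.95 [0.57763707 0.06124309 0.10637882] [ 2.92176923e+00 -2.74427188e-04  1.85349882e+00] 0.40308107942611976 [-0.28373547 -0.3349415  -1.05413285]
```

View pics/w8c.png

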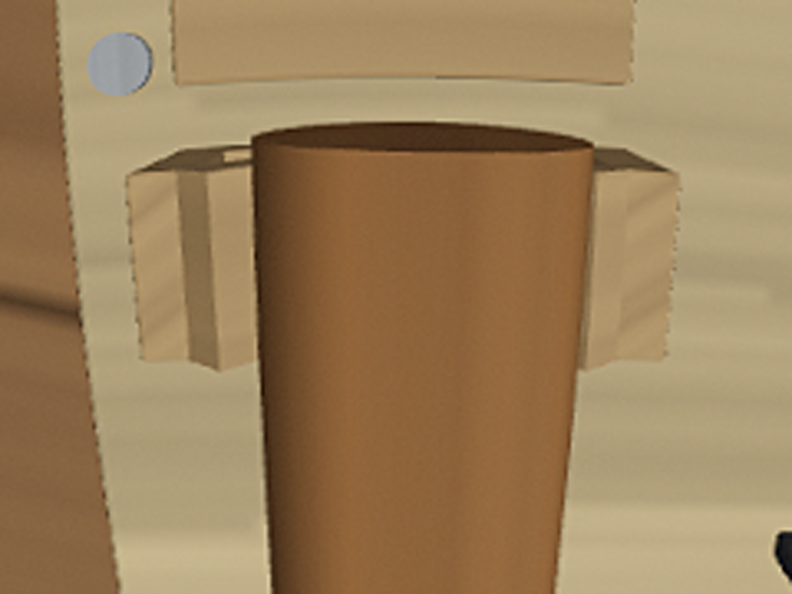

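View pics/d8.png

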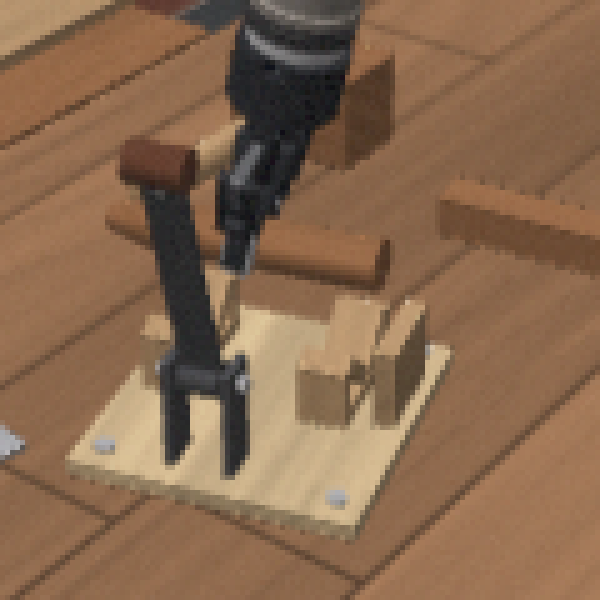

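```bash
cat >> h.py <<'E'
def jigrel(w,p,yaw=.2818): return Ro.from_euler('z',-yaw).apply(np.asarray(w)-p)*1000
E
python3 - <<'E'
from h import *
d=np.load("w8.npz");P=(d['p'],d['e'])
X=lambda u,v:(u/3.3+130,v/3.3+15)
R=lambda w:jigrel(w,P[0]).round(1)
o,a=ray("wrist",X(252,143),P);_,b=ray("wrist",X(593,148),P);a/=np.linalg.norm(a);b/=np.linalg.norm(b);s=.036/np.linalg.norm(a-b);B=o+s*(a+b)/2
print("butt",R(B),B)
print("stop",R(onz("wrist",X(178,82),.075,P)),R(onz("wrist",X(632,80),.075,P)))
for uv in ((128,176),(142,360),(680,176),(668,358)):print("blk",R(onz("wrist",X(*uv),.067,P)))
cz=B[2]
for th in(-.1,-.05,0,.05):
    Q=Ro.from_euler('z',.2818)
    up=Q.apply([np.sin(th),0,np.cos(th)])
    print(th,proj("wrist",B+.018*up,P)[1],proj("wrist",B-.018*up,P)[1], "obs",15+152/3.3,15+122/3.3)
E
```

```text
butt [-98.4   1.5  16.3] [0.48272826 0.03531341 0.12272513]
stop [-105.   -35.   -31.4] [-105.3   34.1  -31.4]
blk [-89.7 -46.1 -39.4]
blk [-57.1 -46.5 -39.4]
blk [-89.7  44.8 -39.4]
blk [-57.5  45.5 -39.4]
-0.1 56.79997756819506 58.51672079799667 obs 61.06060606060606 51.96969696969697
-0.05 59.83809036064193 56.359860437761654 obs 61.06060606060606 51.96969696969697
0 62.86758761162696 54.20519221855818 obs 61.06060606060606 51.96969696969697
0.05 65.87568155996364 52.0559917898982 obs 61.06060606060606 51.96969696969697
```

>>> servo_tool:
  targets:
    - [1,[-0.34,-0.15,0],[0,0,0.016]]
    - [1,[-0.34,-0.15,0],[0,0,0.016]]
    - [1,[-0.34,-0.15,-1],[0,0,0.016]]
    - [1,[-0.34,-0.15,-2],[0,0,0.016]]
    - [1,[-0.34,-0.15,-3],[0,0,0.016]]
    - [1,[-0.34,-0.15,-3.5],[0,0,0.016]]
    - [1,[-0.34,-0.15,-3.8],[0,0,0.016]]
    - [1,[-0.34,-0.15,-3.8],[0,0,0.016]]
    - [1,[-0.34,-0.15,-3.8],[0,0,0.016]]

```text
clock: 10.95
eef_pos: [0.5732, 0.0592, 0.0683]
ee_rot: [2.922, 0.0, 1.869]
contact_force: [0.2, 0.4, -1.4]
width: 0.401
```

Run:
```python
from h import *
s=arm.read_state();im=eyes.get_image("wrist");save("w9",im);print(s['clock'],s['eef_pos'],s['ee_rot'],s['width'],s['contact_force'])
np.savez("w9",im=im,p=s['eef_pos'],e=s['ee_rot'])
cv2.imwrite("pics/w9c.png",cv2.resize(im[0:180,130:370,::-1],None,fx=3.3,fy=3.3,interpolation=cv2.INTER_CUBIC))
```

```text
10.95 [0.57320956 0.05924968 0.06827568] [2.92235889e+00 1.56286518e-05 1.86911407e+00] 0.4009261420610398 [ 0.24371398  0.35985537 -1.38769355]
```

View pics/w9c.png

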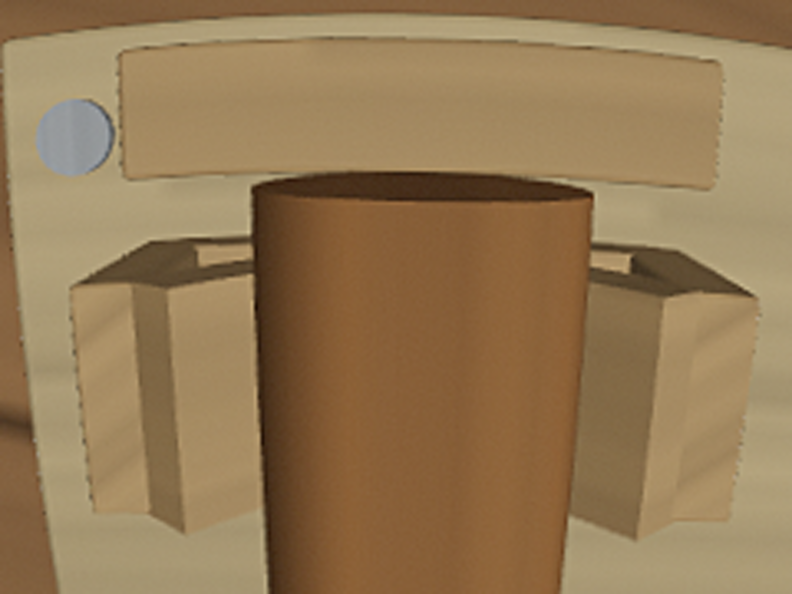

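>>> servo_tool:
  targets:
    - [1,[0,0,-0.8],[0,0,0]]
    - [1,[0,0,-1.5],[0,0,0]]
    - [1,[0,0,-1.9],[0,0,0]]
    - [1,[0,0,-2.2],[0,0,0]]
    - [1,[0,0,-2.3],[0,0,0]]
    - [1,[0,0,-2.3],[0,0,0]]
    - [1,[0,0,-2.3],[0,0,0]]

```text
clock: 11.7
eef_pos: [0.573, 0.0589, 0.0461]
ee_rot: [2.923, 0.001, 1.869]
contact_force: [-5.2, -2.1, 8.8]
width: 0.4
```

Run:
```python
from h import *
s=arm.read_state();im=eyes.get_image("wrist");save("w10",im);print(s['clock'],s['eef_pos'],s['ee_rot'],s['width'],s['contact_force'],s['torque'])
cv2.imwrite("pics/w10c.png",cv2.resize(im[0:180,130:370,::-1],None,fx=3.3,fy=3.3,interpolation=cv2.INTER_CUBIC))
im=eyes.get_image("side");save("d10",im[130:250,200:320].repeat(5,0).repeat(5,1))
```

```text
11.7 [0.57303716 0.05889918 0.04609555] [2.92259736e+00 6.59860837e-04 1.86872816e+00] 0.40024971031943424 [-5.17847956 -2.09485587  8.7516497 ] [-0.15395137  0.73817672  0.01631617]
```

View pics/w10c.png

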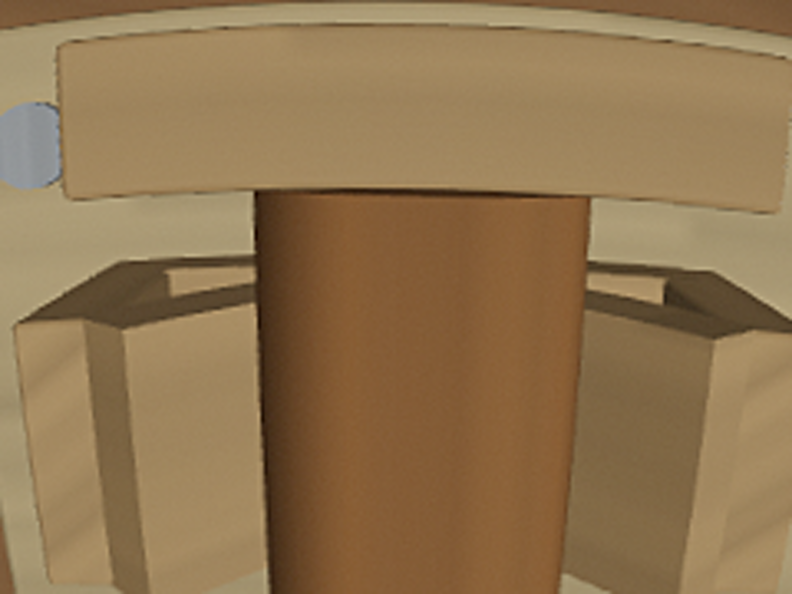

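View pics/d10.png

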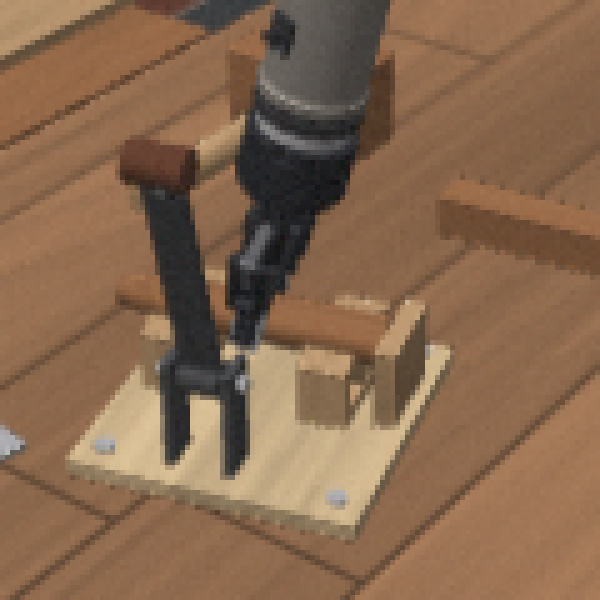

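>>> servo_tool:
  targets:
    - [1,[0,0,-0.1],[0,0,0]]
    - [1,[0,0,-0.2],[0,0,0]]
    - [1,[0,0,-0.3],[0,0,0]]
    - [1,[0,0,-0.3],[0,0,0]]

```text
clock: 12.2
eef_pos: [0.5731, 0.0589, 0.0459]
ee_rot: [2.922, 0.002, 1.869]
contact_force: [-17.8, -2.7, 34.6]
width: 0.399
```

Run:
```python
from h import *
s=arm.read_state();im=eyes.get_image("wrist");save("w11",im);print(s['clock'],s['eef_pos'],s['ee_rot'],s['width'],s['contact_force'],s['torque'])
np.savez("w11",im=im,p=s['eef_pos'],e=s['ee_rot'])
cv2.imwrite("pics/w11c.png",cv2.resize(im[0:180,130:370,::-1],None,fx=3.3,fy=3.3,interpolation=cv2.INTER_CUBIC))
```

```text
12.2 [0.5731019  0.05890208 0.04591765] [2.92238398e+00 1.82747823e-03 1.86853712e+00] 0.39858616782038525 [-17.83467136  -2.66055448  34.64755736] [-0.12073716  2.228002    0.11618665]
```

View pics/w11.png

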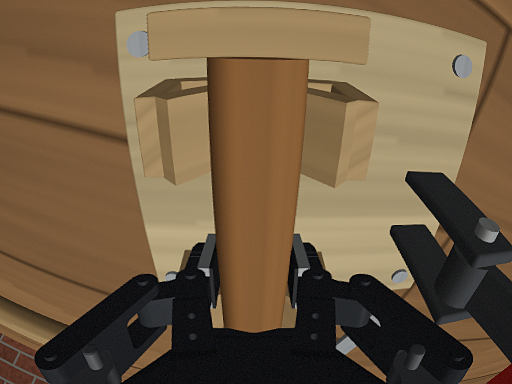

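View pics/w11c.png

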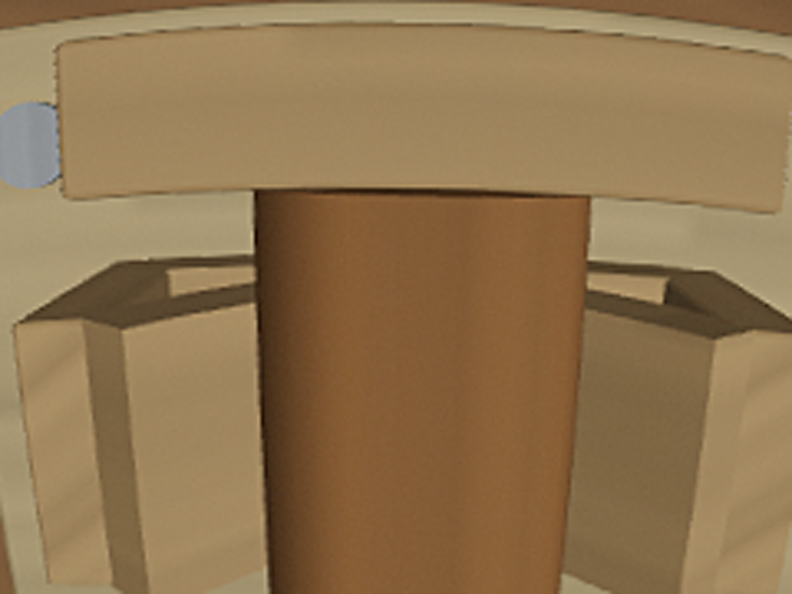

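Run:
```python
from h import *
d=np.load("w11.npz");P=(d['p'],d['e'])
X=lambda u,v:(u/3.3+130,v/3.3)
R=lambda w:jigrel(w,P[0]).round(1)
print("stop",R(onz("wrist",X(255,189),.075,P)),R(onz("wrist",X(590,193),.075,P)),R(onz("wrist",X(423,188),.075,P)))
print("butt",R(onz("wrist",X(423,196),.0785,P)),"blk",R(onz("wrist",X(15,325),.067,P)),R(onz("wrist",X(48,582),.067,P)))
for v in (200,400,590): 
  pass
im=d['im']; print([int(x) for x in im[50:66,258].sum(1)])
# sides of peg at axis height, along length
for ul,ur,v in ((257,590,200),(264,572,450),(270,562,590)):
  a=onz("wrist",X(ul,v),.0605,P);b=onz("wrist",X(ur,v),.0605,P);print(R((a+b)/2),np.linalg.norm(a-b)*1000)
print("TCP jig est",jigrel(P[0],np.array([.564,.056,0])))
```

```text
stop [-99.7 -15.7  29.1] [-99.9  15.4  29.1] [-99.7  -0.1  29.1]
butt [-99.2  -0.2  32.6] blk [-85.7 -44.1  21.1] [-53.9 -44.5  21.1]
[395, 395, 398, 401, 394, 389, 404, 136, 107, 210, 283, 273, 280, 274, 271, 275]
[-97.7   0.2  14.6] 35.79150951839313
[-68.4   0.2  14.6] 35.96320187791599
[-49.9   0.3  14.6] 36.51269651763245
TCP jig est [ 9.54991489  0.25651275 45.91764724]
```

>>> servo_tool:
  targets:
    - [1,[0,0,0.2],[0,0,0]]
    - [1,[0,0,0.3],[0,0,0]]
    - [1,[0,0,0.3],[0,0,0]]
    - [0.3,[0,0,0.3],[0,0,0]]
    - [0.2,[0,0,0.3],[0,0,0]]
    - [0,[0,0,0.3],[0,0,0]]
    - [0,[0,0,0.3],[0,0,0]]
    - [0,[0,0,0.3],[0,0,0]]
    - [0,[0,0,0.3],[0,0,0]]

```text
clock: 13.15
eef_pos: [0.5733, 0.0593, 0.0452]
ee_rot: [2.922, -0.0, 1.869]
contact_force: [-0.4, 0.3, -0.9]
width: 1.002
```

Run:
```python
from h import *
s=arm.read_state();im=eyes.get_image("wrist");save("w12",im);print(s['clock'],s['eef_pos'],s['ee_rot'],s['width'],s['contact_force'],s['torque'])
np.savez("w12",im=im,p=s['eef_pos'],e=s['ee_rot'])
im=eyes.get_image("side");save("d12",im[130:250,200:320].repeat(5,0).repeat(5,1))
```

```text
13.15 [0.57332796 0.05925841 0.04523504] [ 2.92206538e+00 -1.01760637e-05  1.86909681e+00] 1.001640379557027 [-0.38457901  0.34392825 -0.85446841] [-0.1074109   0.23135849 -0.01305488]
```

View pics/w12.png

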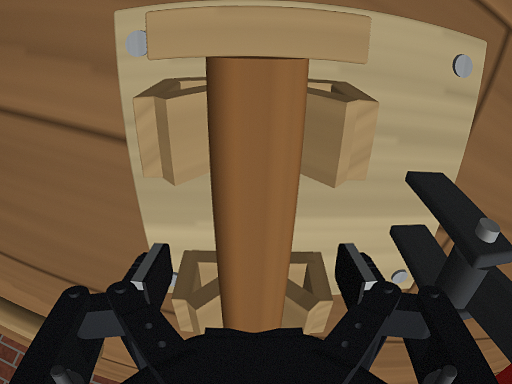

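View pics/d12.png

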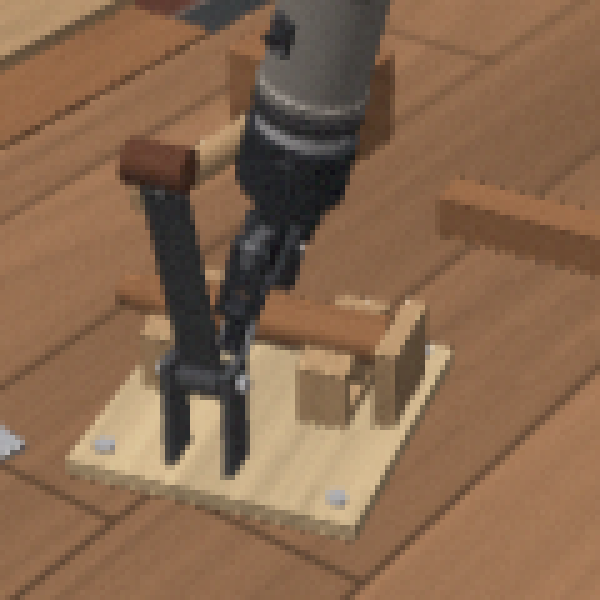

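>>> servo_tool:
  targets:
    - [0,[-0.3,-0.1,2],[0,0,0]]
    - [0,[-0.6,-0.2,5],[0,0,0]]
    - [0,[-0.6,-0.2,9],[-0.03,0.1,0]]
    - [0,[-0.6,-0.2,13],[-0.061,0.211,0]]
    - [0,[-0.6,-0.2,17],[-0.061,0.211,0]]
    - [0,[-0.6,-0.2,21],[-0.061,0.211,0]]
    - [0,[-0.6,-0.2,25],[-0.061,0.211,0]]
    - [0,[-0.6,-0.2,28],[-0.061,0.211,0]]
    - [0,[-0.6,-0.2,28],[-0.061,0.211,0]]

```text
clock: 14.15
eef_pos: [0.5698, 0.0579, 0.3307]
ee_rot: [3.132, -0.002, 1.869]
contact_force: [0.3, 0.7, -0.2]
width: 1.005
```

Run:
```python
from h import *
s=arm.read_state();im=eyes.get_image("wrist");save("w13",im);print(s['clock'],s['eef_pos'],s['ee_rot'],s['width'],s['contact_force'])
np.savez("w13",im=im,p=s['eef_pos'],e=s['ee_rot'])
sd=eyes.get_image("side");sc=eyes.get_image("scene")
def blob(im,box):
    h=im.astype(int);x0,y0,x1,y1=box;c=h[y0:y1,x0:x1]
    m=((c[:,:,0]-c[:,:,2]>25)&(c[:,:,0]<125)&(c[:,:,1]*1.0<c[:,:,0]*.66)).astype(np.uint8)
    n,l,st,ce=cv2.connectedComponentsWithStats(m);k=1+st[1:,4].argmax();print(st[k],ce[k]+[x0,y0]);return ce[k]+[x0,y0],m
cs,ms=blob(sd,(210,145,260,185));cc,mc=blob(sc,(300,125,340,160))
cv2.imwrite("pics/m13.png",np.hstack([cv2.resize(ms*255,(400,320),interpolation=0),cv2.resize(mc*255,(366,320),interpolation=0)]))
o1,d1=ray("side",cs);o2,d2=ray("scene",cc);d1/=np.linalg.norm(d1);d2/=np.linalg.norm(d2)
t=np.linalg.lstsq(np.c_[d1,-d2],o2-o1,rcond=None)[0];A=o1+t[0]*d1;B=o2+t[1]*d2;print("handle",(A+B)/2,np.linalg.norm(A-B));
J=jigrel((A+B)/2,np.array([.564,.056,0]));print("jig",J,"q",np.arctan2(J[2]-82.5,110-J[1]),np.hypot(J[2]-82.5,110-J[1]))
save("sd13",sd[120:260,190:330].repeat(4,0).repeat(4,1));save("sc13",sc[110:230,200:350].repeat(5,0).repeat(5,1))
```

```text
14.15 [0.56979711 0.05790773 0.33065277] [ 3.13180205e+00 -1.87121120e-03  1.86863943e+00] 1.0046214356703436 [ 0.32516063  0.69871582 -0.23623254]
[14 13 15 10 95] [230.28421053 162.05263158]
[17  9  5  5 10] [318.9 135.7]
handle [0.50952067 0.21853541 0.27594922] 0.011319182039107992
jig [ -7.13179939 171.27432986 275.949225  ] q 1.8775450371361062 202.92152708044927
```

View pics/w13.png

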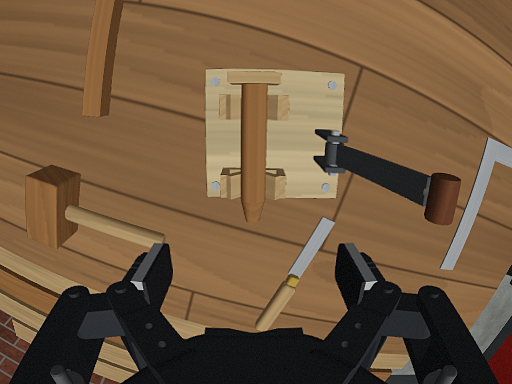

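View pics/sc13.png

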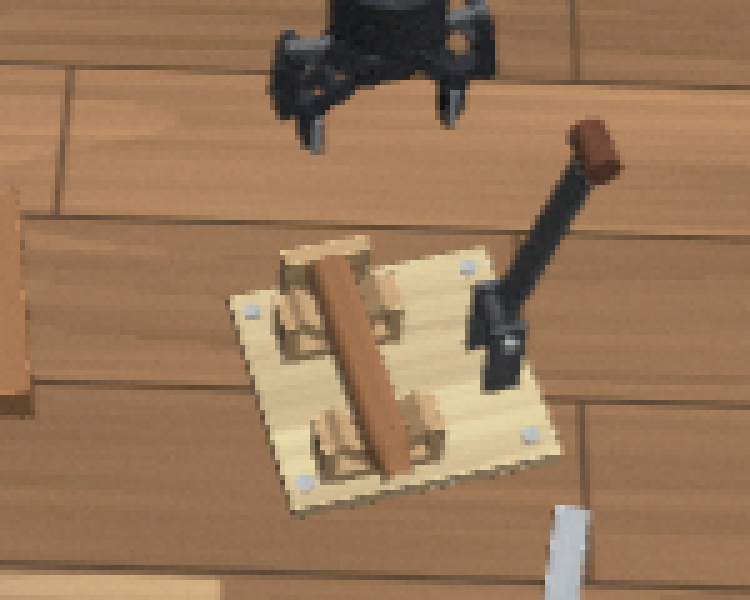

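View pics/m13.png

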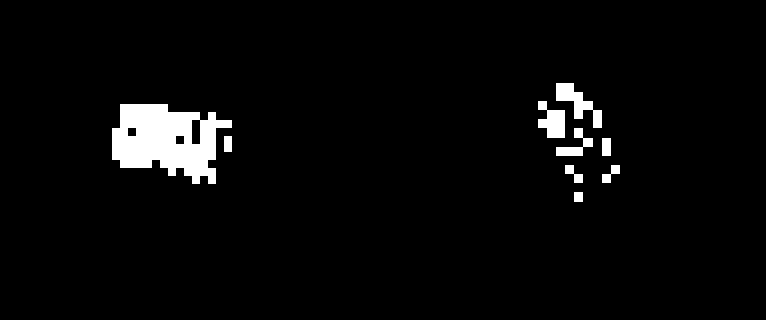

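Run:
```python
from h import *
d=np.load("w13.npz");P=(d['p'],d['e'])
o=np.array([.564,.056,0]);Q=Ro.from_euler('z',.2818)
H=lambda q:o+Q.apply([0,.110-.19*np.cos(q),.0825+.19*np.sin(q)])
for q in np.arange(1.8,2.11,.05):
    print(round(q,2),H(q).round(4),*[np.round(proj(n,H(q),P),1) for n in("wrist","scene","side")])
print("obs wrist 442,199  scene 319,140.4 side 231.4,163")
```

```text
1.8 [0.5214 0.2031 0.2675] [434.9 199.3] [315.5 140.8] [232.5 160.5]
1.85 [0.5188 0.212  0.2651] [441.6 198.4] [317.9 140.7] [231.2 162.7]
1.9 [0.5163 0.2207 0.2623] [447.6 197.4] [320.3 140.8] [230. 165.]
1.95 [0.5139 0.2292 0.259 ] [452.9 196.2] [322.5 140.9] [228.7 167.4]
2.0 [0.5114 0.2376 0.2553] [457.5 194.9] [324.7 141.1] [227.5 170. ]
2.05 [0.509  0.2458 0.2511] [461.4 193.6] [326.8 141.4] [226.4 172.7]
2.1 [0.5067 0.2538 0.2465] [464.7 192.1] [328.9 141.8] [225.2 175.5]
obs wrist 442,199  scene 319,140.4 side 231.4,163
```

>>> servo_tool:
  targets:
    - [0,[-0.5,1.5,0.5],[0,0,-0.14]]
    - [0,[-1,3,1],[0,0,-0.28]]
    - [0,[-1.5,4.5,1.5],[0,0,-0.42]]
    - [0,[-2,6,1.5],[0,0,-0.56]]
    - [0,[-2.5,7.5,1.5],[0,0,-0.7]]
    - [0,[-3,9,1.5],[0,0,-0.84]]
    - [0,[-3.5,10.5,1.5],[0,0,-0.98]]
    - [0,[-4,12,1.5],[0,0,-1.12]]
    - [0,[-4.5,13.5,1.5],[0,0,-1.26]]
    - [0,[-5.15,15.6,1.5],[0,0,-1.4]]

```text
clock: 15.3
eef_pos: [0.5152, 0.2123, 0.3381]
ee_rot: [3.141, 0.0, 0.461]
contact_force: [0.0, 0.3, 1.3]
width: 0.996
```

>>> servo_tool:
  targets:
    - [0,[0,0,0],[0,0,-0.1]]
    - [0,[0,0,0],[0,0,-0.187]]
    - [0,[0,0,0],[0,0,-0.187]]
    - [0,[0,0,0],[0,0,-0.187]]

```text
clock: 15.7
eef_pos: [0.5153, 0.2129, 0.3389]
ee_rot: [3.141, -0.001, 0.283]
contact_force: [-1.0, 0.0, -0.4]
width: 1.004
```

Run:
```python
from h import *
s=arm.read_state();im=eyes.get_image("wrist");save("w14",im);print(s['clock'],s['eef_pos'],s['ee_rot'],s['joints'])
np.savez("w14",im=im,p=s['eef_pos'],e=s['ee_rot'])
o=np.array([.564,.056,0]);Q=Ro.from_euler('z',.2818);q=1.86
print(o+Q.apply([0,.110-.19*np.cos(q),.0825+.19*np.sin(q)]))
```

```text
15.7 [0.51532251 0.21286017 0.33893444] [ 3.14117578e+00 -1.04739652e-03  2.83419292e-01] [-0.23007962  0.17793744 -0.27919936  1.59567168  0.05040832  1.37405004
 -0.23148824]
[0.51834234 0.21370984 0.26460954]
```

View pics/w14.png

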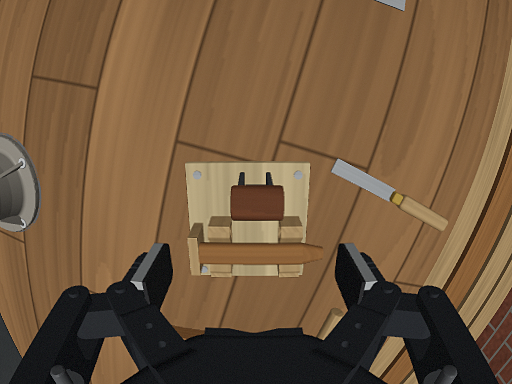

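Run:
```python
from h import *
d=np.load("w14.npz");P=(d['p'],d['e'])
for uv in((257,202),(231,202),(283,202),(257,184),(257,220)):
    w=onz("wrist",uv,.2646,P);print(uv,w,jigrel(w,P[0]),jigrel(w,np.array([.564,.056,0])))
```

```text
(257, 202) [0.51850729 0.21295806 0.2646    ] [  3.08638767  -0.79161417 -74.33443984] [-5.06141382e-02  1.63417919e+02  2.64600000e+02]
(231, 202) [0.49910565 0.20729613 0.2646    ] [-17.12448442  -0.83490673 -74.33443984] [-20.26148623 163.37462641 264.6       ]
(283, 202) [0.53796711 0.21858641 0.2646    ] [ 23.34380333  -0.79675268 -74.33443984] [ 20.20680153 163.41278045 264.6       ]
(257, 184) [0.51438074 0.2269326  0.2646    ] [  3.00871317  13.77925475 -74.33443984] [-1.28288640e-01  1.77988788e+02  2.64600000e+02]
(257, 220) [0.52282738 0.19835338 0.2646    ] [  3.17472705 -16.02158122 -74.33443984] [3.77252394e-02 1.48187952e+02 2.64600000e+02]
```

>>> servo_tool:
  targets:
    - [0,[0.32,0,-2],[0,0,0]]
    - [0,[0.32,0,-4],[0,0,0]]
    - [0,[0.32,0,-6],[0,0,0]]
    - [0,[0.32,0,-8],[0,0,0]]
    - [0,[0.32,0,-9.3],[0,0,0]]
    - [0,[0.32,0,-9.3],[0,0,0]]
    - [0,[0.32,0,-9.3],[0,0,0]]

```text
clock: 16.45
eef_pos: [0.5193, 0.2133, 0.2477]
ee_rot: [-3.141, -0.004, 0.282]
contact_force: [-0.0, 0.3, 0.4]
width: 0.998
```

Run:
```python
from h import *
s=arm.read_state();im=eyes.get_image("wrist");save("w15",im);print(s['clock'],s['eef_pos'],s['ee_rot'],s['contact_force'])
print(jigrel(s['eef_pos'],np.array([.564,.056,0])))
```

```text
16.45 [0.51933    0.21328808 0.24772629] [-3.14147817 -0.00404472  0.28186199] [-0.01688641  0.34787117  0.41523371]
[  0.83141741 163.50613966 247.72629369]
```

View pics/w15.png

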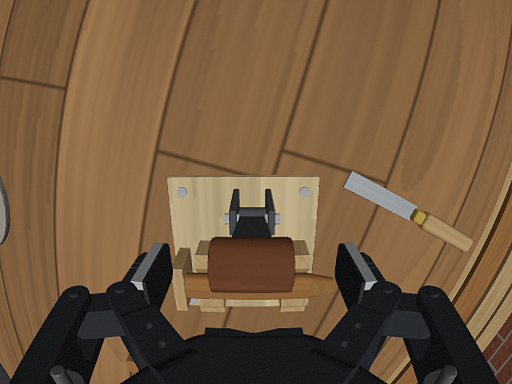

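>>> servo_tool:
  targets:
    - [1,[-0.05,0,-0.1],[0,0,0]]
    - [1,[-0.05,0,-0.1],[0,0,0]]
    - [1,[-0.05,0,-0.1],[0,0,0]]
    - [1,[-0.05,0,-0.1],[0,0,0]]
    - [1,[-0.05,0,-0.1],[0,0,0]]
    - [1,[-0.05,0,-0.1],[0,0,0]]
    - [1,[-0.05,0,-0.1],[0,0,0]]

```text
clock: 17.2
eef_pos: [0.5181, 0.2135, 0.247]
ee_rot: [-3.141, -0.003, 0.282]
contact_force: [-3.5, -1.0, 4.9]
width: 0.458
```

Run:
```python
from h import *
s=arm.read_state();im=eyes.get_image("wrist");save("w16",im);print(s['clock'],s['eef_pos'],s['ee_rot'],s['contact_force'],s['width'])
J=jigrel(s['eef_pos'],np.array([.564,.056,0]));print(J)
# arc plan: TCP shift relative to current, world cm
Q=Ro.from_euler('z',.2818);h=lambda q:np.array([0,110-190*np.cos(q),82.5+190*np.sin(q)])
q0=1.856
for q in np.r_[np.arange(1.8,0,-.1),.05,0,-.02]: print(round(q,2),(Q.apply(h(q)-h(q0))/10).round(2))
```

```text
17.2 [0.51813175 0.21349648 0.24697501] [-3.14133514 -0.00318094  0.2818734 ] [-3.45890479 -0.98352633  4.90394014] 0.45796540006083664
[ -0.26161279 164.0395387  246.97500775]
1.8 [ 0.29 -0.99  0.27]
1.7 [ 0.81 -2.78  0.61]
1.6 [ 1.33 -4.6   0.76]
1.5 [ 1.86 -6.43  0.72]
1.4 [ 2.38 -8.24  0.49]
1.3 [  2.9  -10.02   0.08]
1.2 [  3.4  -11.75  -0.52]
1.1 [  3.88 -13.41  -1.3 ]
1.0 [  4.34 -15.    -2.24]
0.9 [  4.77 -16.48  -3.35]
0.8 [  5.17 -17.85  -4.6 ]
0.7 [  5.53 -19.09  -5.99]
0.6 [  5.85 -20.2   -7.5 ]
0.5 [  6.12 -21.15  -9.12]
0.4 [  6.35 -21.94 -10.83]
0.3 [  6.53 -22.57 -12.62]
0.2 [  6.66 -23.02 -14.46]
0.1 [  6.74 -23.29 -16.34]
0.05 [  6.76 -23.36 -17.28]
0.0 [  6.77 -23.39 -18.23]
-0.02 [  6.77 -23.38 -18.61]
```

View pics/w16.png

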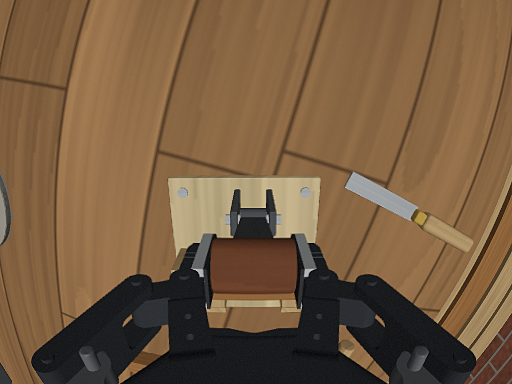

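>>> servo_tool:
  targets:
    - [1,[0.29,-1.0,0.27],[0,0,0]]
    - [1,[0.55,-1.9,0.45],[0,0,0]]
    - [1,[0.81,-2.8,0.6],[0,0,0]]
    - [1,[1.07,-3.7,0.7],[0,0,0]]
    - [1,[1.33,-4.6,0.76],[0,0,0]]
    - [1,[1.6,-5.5,0.76],[0,0,0]]
    - [1,[1.86,-6.4,0.72],[0,0,0]]
    - [1,[1.86,-6.4,0.72],[0,0,0]]

```text
clock: 18.05
eef_pos: [0.5367, 0.1493, 0.2538]
ee_rot: [-3.14, -0.003, 0.281]
contact_force: [-3.2, 1.9, 3.7]
width: 0.46
```

Run:
```python
from h import *
s=arm.read_state();print(s['clock'],s['eef_pos'],s['ee_rot'],s['contact_force'],s['width'],s['torque'])
J=jigrel(s['eef_pos'],np.array([.564,.056,0]));print(J, "q",np.arctan2(J[2]+18-82.5,110-J[1]),np.hypot(J[2]+18-82.5,110-J[1]))
Q=Ro.from_euler('z',.2818);h=lambda q:np.array([0,110-190*np.cos(q),82.5+190*np.sin(q)])
for q in np.r_[np.arange(1.4,0,-.1),.05,0,-.02]: print(round(q,2),(Q.apply(h(q)-h(1.5))/10).round(2))
save("d17",eyes.get_image("side")[80:260,150:330].repeat(3,0).repeat(3,1))
```

```text
18.05 [0.53674228 0.14930162 0.25379319] [-3.13959407e+00 -2.86857930e-03  2.80655493e-01] [-3.19381674  1.9422556   3.68678776] 0.46013538312542696 [0.86457939 1.05832847 0.10945782]
[-2.36792200e-01  9.72014358e+01  2.53793192e+02] q 1.5032866886457976 189.7253696611449
1.4 [ 0.52 -1.81 -0.23]
1.3 [ 1.04 -3.59 -0.64]
1.2 [ 1.54 -5.32 -1.24]
1.1 [ 2.02 -6.99 -2.02]
1.0 [ 2.48 -8.57 -2.96]
0.9 [  2.91 -10.05  -4.07]
0.8 [  3.31 -11.42  -5.32]
0.7 [  3.67 -12.67  -6.71]
0.6 [  3.99 -13.77  -8.22]
0.5 [  4.26 -14.73  -9.84]
0.4 [  4.49 -15.52 -11.55]
0.3 [  4.67 -16.14 -13.34]
0.2 [  4.8  -16.6  -15.18]
0.1 [  4.88 -16.87 -17.06]
0.05 [  4.9  -16.94 -18.  ]
0.0 [  4.91 -16.96 -18.95]
-0.02 [  4.91 -16.96 -19.33]
```

View pics/d17.png

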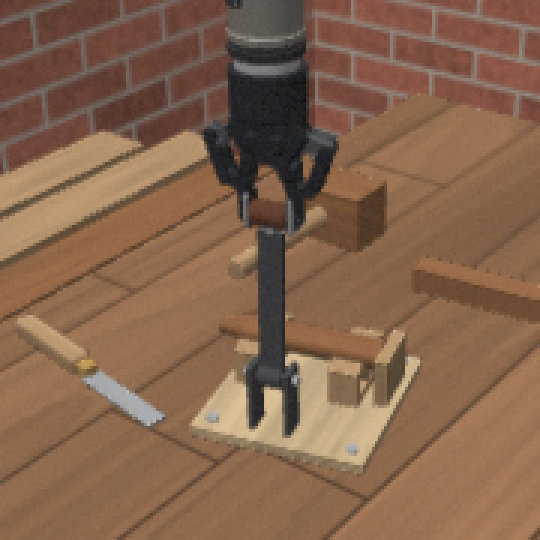

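Strap is upright and following. Continue the arc to 0.6 rad.

>>> servo_tool:
  targets:
    - [1,[0.52,-1.8,-0.23],[0,0,0]]
    - [1,[1.04,-3.6,-0.64],[0,0,0]]
    - [1,[1.54,-5.3,-1.24],[0,0,0]]
    - [1,[2.02,-7.0,-2.02],[0,0,0]]
    - [1,[2.48,-8.6,-2.96],[0,0,0]]
    - [1,[2.91,-10.05,-4.07],[0,0,0]]
    - [1,[3.31,-11.4,-5.32],[0,0,0]]
    - [1,[3.67,-12.7,-6.7],[0,0,0]]
    - [1,[3.99,-13.8,-8.2],[0,0,0]]
    - [1,[3.99,-13.8,-8.2],[0,0,0]]

```text
clock: 19.1
eef_pos: [0.5777, 0.0082, 0.1696]
ee_rot: [3.139, -0.003, 0.279]
contact_force: [2.2, -3.6, -0.0]
width: 0.459
```

Run:
```python
from h import *
s=arm.read_state();print(s['clock'],s['eef_pos'],s['ee_rot'],s['contact_force'],s['width'])
J=jigrel(s['eef_pos'],np.array([.564,.056,0]));print(J, "q",np.arctan2(J[2]+18-82.5,110-J[1]),np.hypot(J[2]+18-82.5,110-J[1]))
Q=Ro.from_euler('z',.2818);h=lambda q:np.array([0,110-190*np.cos(q),82.5+190*np.sin(q)])
for q in np.r_[np.arange(.55,-.03,-.05),-.02,-.03]: print(round(q,2),(Q.apply(h(q)-h(.6))/10).round(2))
save("d18",eyes.get_image("side")[80:260,150:330].repeat(3,0).repeat(3,1))
```

```text
19.1 [0.57769848 0.00816091 0.16956687] [ 3.13905325e+00 -3.13271964e-03  2.79403315e-01] [ 2.23768851 -3.56164395 -0.01602207] 0.4592846592826108
[-1.45169824e-01 -4.97614858e+01  1.69566865e+02] q 0.5817330862188252 191.21396009945602
0.55 [ 0.14 -0.5  -0.8 ]
0.5 [ 0.28 -0.95 -1.62]
0.45 [ 0.4  -1.37 -2.46]
0.4 [ 0.51 -1.75 -3.33]
0.35 [ 0.6  -2.08 -4.21]
0.3 [ 0.69 -2.37 -5.11]
0.25 [ 0.76 -2.62 -6.03]
0.2 [ 0.82 -2.82 -6.95]
0.15 [ 0.86 -2.98 -7.89]
0.1 [ 0.9  -3.1  -8.83]
0.05 [ 0.92 -3.16 -9.78]
-0.0 [  0.92  -3.19 -10.73]
-0.02 [  0.92  -3.18 -11.11]
-0.03 [  0.92  -3.18 -11.3 ]
```

View pics/d18.png

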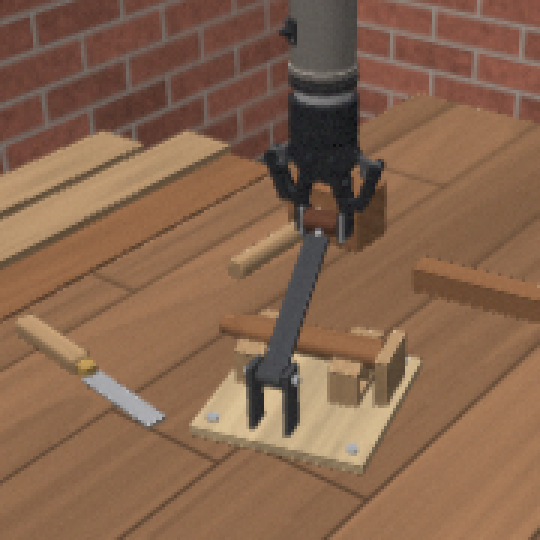

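>>> servo_tool:
  targets:
    - [1,[0.14,-0.5,-0.8],[0,0,0]]
    - [1,[0.28,-0.95,-1.6],[0,0,0]]
    - [1,[0.4,-1.37,-2.46],[0,0,0]]
    - [1,[0.51,-1.75,-3.3],[0,0,0]]
    - [1,[0.6,-2.08,-4.2],[0,0,0]]
    - [1,[0.69,-2.37,-5.1],[0,0,0]]
    - [1,[0.76,-2.62,-6.0],[0,0,0]]
    - [1,[0.82,-2.82,-6.95],[0,0,0]]
    - [1,[0.86,-2.98,-7.9],[0,0,0]]
    - [1,[0.86,-2.98,-7.9],[0,0,0]]

```text
clock: 20.15
eef_pos: [0.5862, -0.0209, 0.0922]
ee_rot: [3.139, -0.004, 0.28]
contact_force: [1.3, -5.1, 0.4]
width: 0.456
```

>>> servo_tool:
  targets:
    - [1,[0.02,-0.06,-0.4],[0,0,0]]
    - [1,[0.04,-0.1,-0.8],[0,0,0]]
    - [1,[0.05,-0.15,-1.2],[0,0,0]]
    - [1,[0.06,-0.18,-1.6],[0,0,0]]
    - [1,[0.06,-0.19,-1.9],[0,0,0]]
    - [1,[0.06,-0.2,-2.2],[0,0,0]]
    - [1,[0.06,-0.2,-2.2],[0,0,0]]
    - [1,[0.06,-0.2,-2.2],[0,0,0]]

```text
clock: 20.95
eef_pos: [0.5868, -0.0229, 0.0711]
ee_rot: [3.139, -0.004, 0.28]
contact_force: [0.4, -6.4, 1.8]
width: 0.46
```

Run:
```python
from h import *
s=arm.read_state();print(s['clock'],s['eef_pos'],s['ee_rot'],s['contact_force'],s['width'])
J=jigrel(s['eef_pos'],np.array([.564,.056,0]));print(J, "q",np.arctan2(J[2]+18-82.5,110-J[1]),np.hypot(J[2]+18-82.5,110-J[1]))
```

```text
20.95 [ 0.58679686 -0.0229153   0.07112395] [ 3.13857271 -0.00399118  0.28005509] [ 0.36795228 -6.38501843  1.77820511] 0.4597633974253609
[-4.74964733e-02 -8.21420714e+01  7.11239466e+01] q 0.03446056491340628 192.256215196527
```

>>> servo_tool:
  targets:
    - [1,[-0.04,0.15,-0.2],[0,0,0]]
    - [1,[-0.04,0.15,-0.4],[0,0,0]]
    - [1,[-0.04,0.15,-0.4],[0,0,0]]
    - [1,[-0.04,0.15,-0.4],[0,0,0]]

```text
clock: 21.35
eef_pos: [0.5868, -0.023, 0.0673]
ee_rot: [3.136, -0.004, 0.28]
contact_force: [2.0, -8.7, 1.3]
width: 0.46
```

>>> servo_tool:
  targets:
    - [1,[0,0,-0.1],[0,0,0]]
    - [1,[0,0,-0.2],[0,0,0]]
    - [1,[0,0,-0.2],[0,0,0]]
    - [1,[0,0,-0.2],[0,0,0]]

```text
clock: 21.75
eef_pos: [0.5868, -0.0231, 0.0654]
ee_rot: [3.136, -0.004, 0.28]
contact_force: [1.4, -8.6, 1.3]
width: 0.456
```

>>> servo_tool:
  targets:
    - [1,[0.04,-0.15,0],[0,0,0]]
    - [1,[0.08,-0.3,-0.1],[0,0,0]]
    - [1,[0.08,-0.3,-0.2],[0,0,0]]
    - [1,[0.08,-0.3,-0.2],[0,0,0]]

```text
clock: 22.15
eef_pos: [0.5868, -0.0231, 0.0627]
ee_rot: [3.14, -0.004, 0.281]
contact_force: [0.8, -6.3, 3.2]
width: 0.457
```

Run:
```python
from h import *
im=eyes.get_image("wrist");save("w19",im)
save("d19",eyes.get_image("side")[110:250,190:340].repeat(4,0).repeat(4,1))
s=arm.read_state();print(s['clock'],s['eef_pos'],s['ee_rot'],s['contact_force'],s['width'])
```

```text
22.25 [ 0.58685854 -0.02311662  0.06277889] [ 3.1402489  -0.00374733  0.28071851] [-0.50628511 -5.99584081  2.8356006 ] 0.46060289608766053
```

View pics/w19.png

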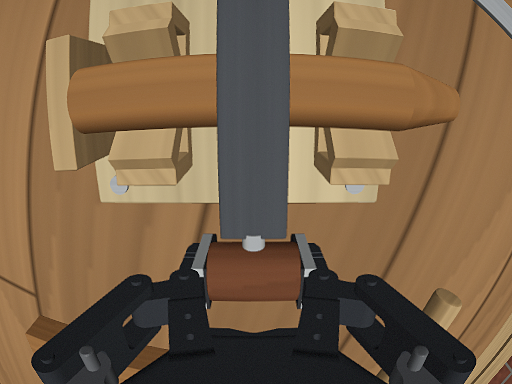

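View pics/d19.png

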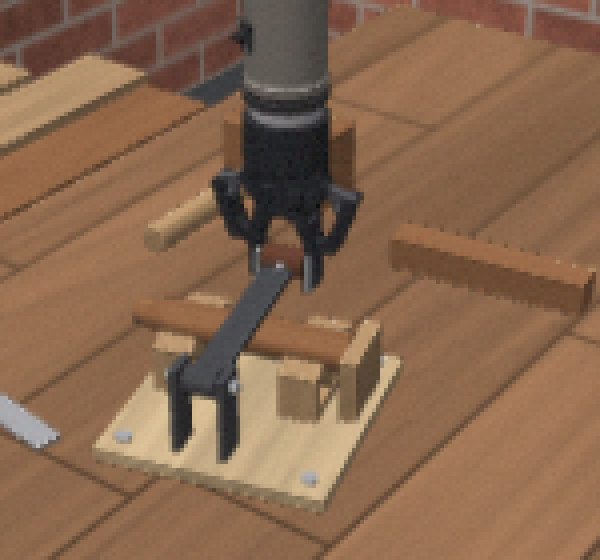

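>>> servo_tool:
  targets:
    - [1,[0,0,-0.1],[0,0,0]]
    - [1,[0,0,-0.2],[0,0,0]]
    - [1,[0,0,-0.2],[0,0,0]]

```text
clock: 22.55
eef_pos: [0.5869, -0.0231, 0.0606]
ee_rot: [3.14, -0.004, 0.281]
contact_force: [0.4, -5.8, 2.6]
width: 0.46
```

>>> servo_tool:
  targets:
    - [1,[0,0,-0.1],[0,0,0]]
    - [1,[0,0,-0.2],[0,0,0]]
    - [1,[0,0,-0.2],[0,0,0]]

```text
clock: 22.85
eef_pos: [0.5868, -0.0231, 0.0587]
ee_rot: [3.14, -0.004, 0.282]
contact_force: [-0.7, -5.6, 2.3]
width: 0.459
```

Run:
```python
from h import *
im=eyes.get_image("wrist");save("w20",im)
s=arm.read_state();print(s['clock'],s['eef_pos'],s['contact_force'],s['torque'])
a=cv2.imread("pics/w16.png");b=cv2.imread("pics/w20.png")
cv2.imwrite("pics/cmp.png",np.hstack([cv2.resize(x[180:345,170:340],None,fx=2.3,fy=2.3) for x in(a,b)]))
```

```text
22.9 [ 0.58684571 -0.02311655  0.0586888 ] [ 0.40950786 -5.34268171  3.56412453] [-0.15746633  0.36152522  0.14355396]
```

View pics/cmp.png

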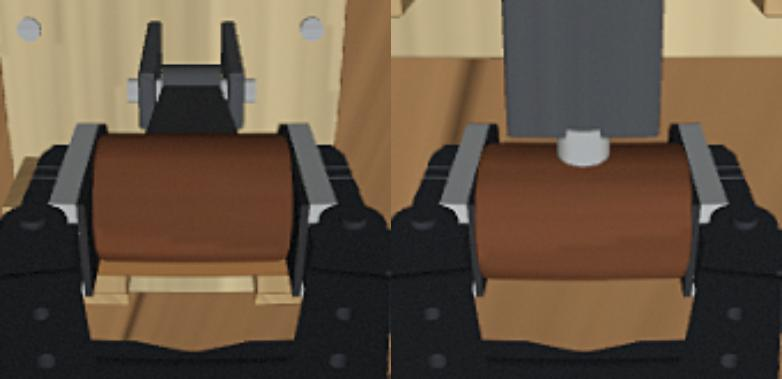

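Run:
```python
from h import *
P=(np.zeros(3),np.zeros(3))
def c(u1,u2,v):
    o,a=ray("wrist",(170+u1/2.3,180+v/2.3),P);_,b=ray("wrist",(170+u2/2.3,180+v/2.3),P);a/=np.linalg.norm(a);b/=np.linalg.norm(b)
    s=.040/np.linalg.norm(a-b);return (o+s*(a+b)/2)*1000
print("w16",c(95,293,200));print("w20",c(477-391,692-391,215))
# strap angle from side view: bar end
save("d20",eyes.get_image("side"));save("s20",eyes.get_image("scene"))
a=cv2.imread("pics/d20.png")[165:245,225:295];b=cv2.imread("pics/w20.png")
cv2.imwrite("pics/d20c.png",cv2.resize(a,None,fx=7,fy=7,interpolation=cv2.INTER_CUBIC))
```

```text
w16 [  0.67879523  -3.42350466 -25.69441239]
w20 [  0.5546237   -6.88714912 -36.41955338]
```

View pics/d20c.png

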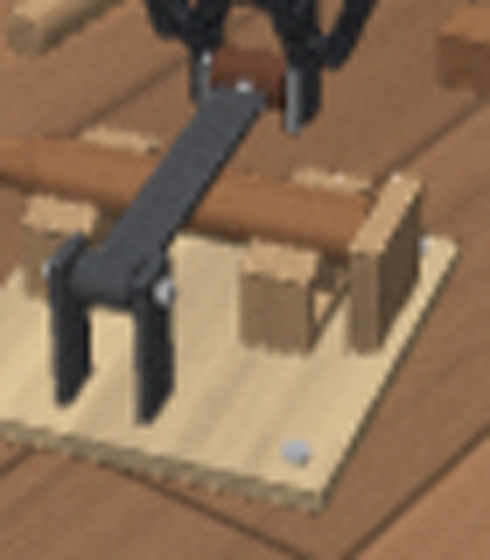

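View pics/w20.png

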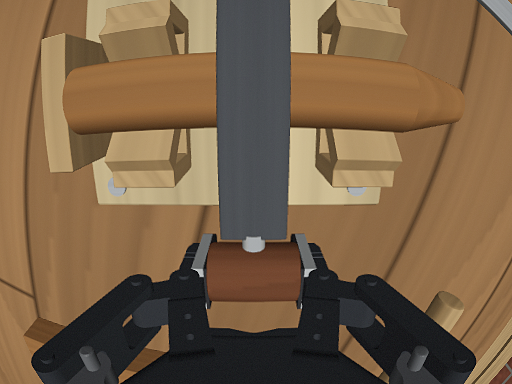

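>>> servo_tool:
  targets:
    - [1,[0,0,-0.1],[0,0,0]]
    - [1,[0,0,-0.2],[0,0,0]]
    - [1,[0,0,-0.2],[0,0,0]]

```text
clock: 23.3
eef_pos: [0.5868, -0.0231, 0.0566]
ee_rot: [3.14, -0.004, 0.282]
contact_force: [0.4, -5.9, 1.3]
width: 0.46
```

>>> servo_tool:
  targets:
    - [1,[0,0,-0.1],[0,0,0]]
    - [1,[0,0,-0.2],[0,0,0]]
    - [1,[0,0,-0.2],[0,0,0]]

```text
clock: 23.6
eef_pos: [0.5868, -0.0229, 0.0545]
ee_rot: [3.14, -0.004, 0.282]
contact_force: [-0.2, -5.5, 1.3]
width: 0.462
```

Run:
```python
from h import *
im=eyes.get_image("wrist");save("w21",im)
s=arm.read_state();print(s['clock'],s['eef_pos'],s['contact_force'],s['torque'])
a=cv2.imread("pics/w20.png");b=cv2.imread("pics/w21.png")
cv2.imwrite("pics/cmp.png",np.hstack([cv2.resize(x[200:345,180:330],None,fx=2.6,fy=2.6) for x in(a,b)]))
```

```text
23.65 [ 0.58682201 -0.02297257  0.05455064] [-0.49375075 -6.82023626  0.97593605] [-0.38325606  0.33753641  0.04721981]
```

View pics/cmp.png

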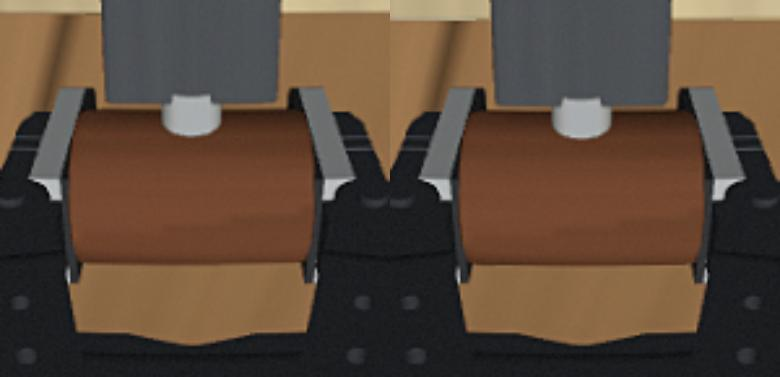

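>>> servo_tool:
  targets:
    - [1,[0,0,-0.1],[0,0,0]]
    - [1,[0,0,-0.1],[0,0,0]]
    - [1,[0,0,-0.2],[0,0,0]]
    - [1,[0,0,-0.2],[0,0,0]]

```text
clock: 24.05
eef_pos: [0.5868, -0.023, 0.0541]
ee_rot: [3.14, -0.003, 0.282]
contact_force: [-3.9, -5.7, 11.2]
width: 0.458
```

>>> servo_tool:
  targets:
    - [1,[0,0,-0.1],[0,0,0]]
    - [1,[0,0,-0.1],[0,0,0]]
    - [1,[0,0,-0.2],[0,0,0]]
    - [1,[0,0,-0.2],[0,0,0]]

```text
clock: 24.45
eef_pos: [0.5868, -0.023, 0.0538]
ee_rot: [3.14, -0.003, 0.282]
contact_force: [-7.5, -5.2, 23.5]
width: 0.46
```

Run:
```python
from h import *
im=eyes.get_image("wrist");save("w22",im)
s=arm.read_state();print(s['clock'],s['eef_pos'],s['contact_force'],s['torque'])
a=cv2.imread("pics/w20.png");b=cv2.imread("pics/w22.png")
cv2.imwrite("pics/cmp.png",np.hstack([cv2.resize(x[200:345,180:330],None,fx=2.6,fy=2.6) for x in(a,b)]))
save("d22",eyes.get_image("side"))
a=cv2.imread("pics/d22.png")[165:245,225:295]
cv2.imwrite("pics/d22c.png",cv2.resize(a,None,fx=7,fy=7,interpolation=cv2.INTER_CUBIC))
```

```text
24.5 [ 0.58686292 -0.02297623  0.05384336] [-7.25263343 -5.77971501 22.88753318] [-0.212685    1.96000743  0.1687738 ]
```

View pics/cmp.png

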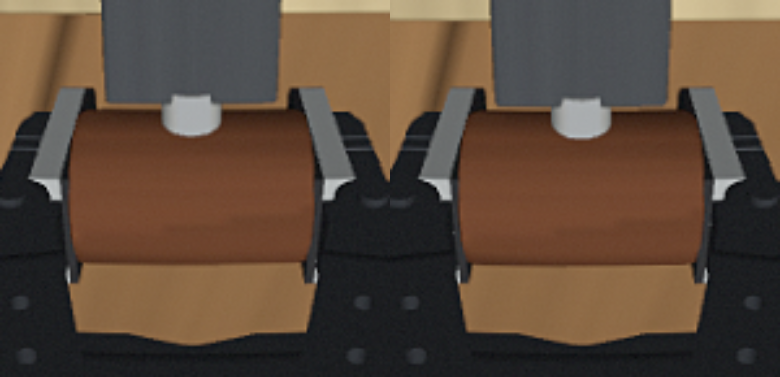

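View pics/d22c.png

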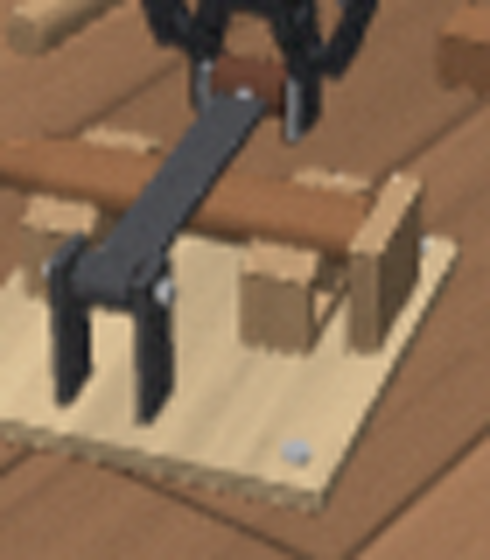

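>>> servo_tool:
  targets:
    - [1,[0,0,0.2],[0,0,0]]
    - [1,[0,0,0.35],[0,0,0]]
    - [1,[0,0,0.35],[0,0,0]]
    - [0.3,[0,0,0.35],[0,0,0]]
    - [0.2,[0,0,0.35],[0,0,0]]
    - [0,[0,0,0.35],[0,0,0]]
    - [0,[0,0,0.35],[0,0,0]]
    - [0,[0,0,0.35],[0,0,0]]

```text
clock: 25.35
eef_pos: [0.5867, -0.0216, 0.054]
ee_rot: [-3.141, -0.004, 0.282]
contact_force: [-0.2, 0.5, -0.1]
width: 0.999
```

Run:
```python
from h import *
im=eyes.get_image("wrist");save("w23",im)
s=arm.read_state();print(s['clock'],s['eef_pos'],s['contact_force'],s['width'])
```

```text
25.4 [ 0.5866469  -0.02177516  0.05397502] [-0.20255926  0.4527724   0.0536196 ] 1.005416926215255
```

View pics/w23.png

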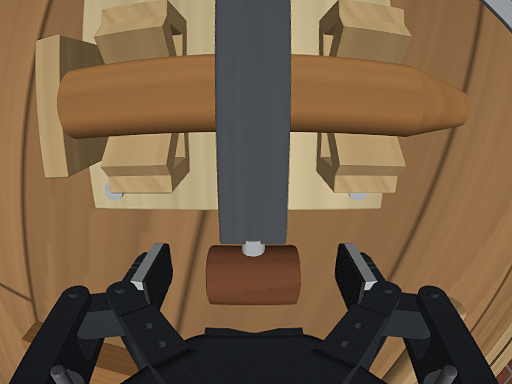

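>>> servo_tool:
  targets:
    - [0,[0,0,2],[0,0,0]]
    - [0,[0,0,5],[0,0,0]]
    - [0,[0,0,9],[0,0,0]]
    - [0,[0,0,13],[0,0,0]]
    - [0,[0,0,17],[0,0,0]]
    - [0,[0,0,20],[0,0,0]]
    - [0,[0,0,20],[0,0,0]]
    - [0,[0,0,20],[0,0,0]]

```text
clock: 26.2
eef_pos: [0.5867, -0.022, 0.2545]
ee_rot: [3.141, -0.005, 0.282]
contact_force: [-0.2, 0.6, -0.1]
width: 1.0
```

Run:
```python
from h import *
s=arm.read_state();im=eyes.get_image("wrist");save("w24",im)
print(s['clock'],s['eef_pos'],s['ee_rot'],s['contact_force'],s['width'])
np.savez("w24",im=im,p=s['eef_pos'],e=s['ee_rot'])
sd=eyes.get_image("side");sc=eyes.get_image("scene")
c=np.hstack([cv2.resize(sd[140:250,190:320],(390,330)),cv2.resize(sc[140:230,230:340],(403,330))]);save("e24",c)
o=np.array([.564,.056,0]);Q=Ro.from_euler('z',.2818);P=(s['eef_pos'],s['ee_rot'])
for q in (0,.03,-.03):
    X=o+Q.apply([0,.110-.19*np.cos(q),.0825+.19*np.sin(q)]);print(q,proj("wrist",X,P),proj("side",X,P))
for n,x in dict(butt=[-.09,0,.0605],tip=[.11,0,.0605],L=[-.05,.018,.0605],R=[-.05,-.018,.0605]).items(): print(n,proj("wrist",o+Q.apply(x),P))
```

```text
26.2 [ 0.58673605 -0.02204271  0.25447339] [ 3.14119715 -0.00465707  0.28168408] [-0.16460053  0.62182194 -0.11374758] 0.9995228798265571
0 (np.float64(252.3658210123885), np.float64(169.4095662860297)) (np.float64(260.73221218986356), np.float64(176.7692782210443))
0.03 (np.float64(252.37125883039525), np.float64(170.59883555584312)) (np.float64(260.71975290131616), np.float64(175.4178073097624))
-0.03 (np.float64(252.36040604628474), np.float64(168.1103251928406)) (np.float64(260.7280666280136), np.float64(178.137862836451))
butt (np.float64(173.24863121224755), np.float64(97.64424485772516))
tip (np.float64(347.7882825887414), np.float64(98.49961528074728))
L (np.float64(207.46659722701), np.float64(80.33688810716333))
R (np.float64(207.9534796936194), np.float64(111.88514441216995))
```

View pics/w24.png

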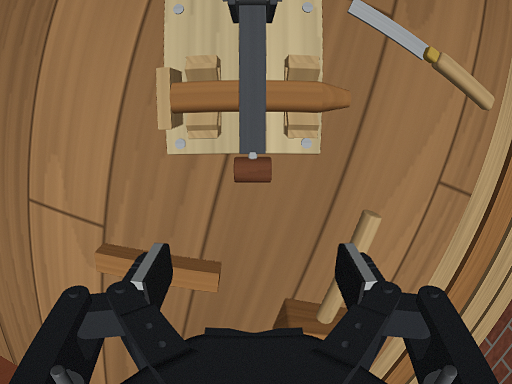

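View pics/e24.png

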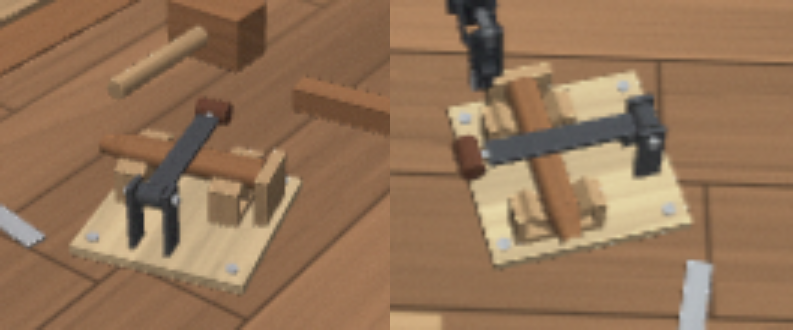

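```bash
python3 -c "
from workcell import arm
print(arm.hand_in(), arm.read_state()['clock'])"
```

```text
the job is handed in; nothing more can be done
the job is handed in; nothing more can be done
```

The peg is in both V-blocks with its butt at the stop and its tip pointing away. The strap is resting on it, and I handed the job in at about 26 s. The hand-in gives no verdict, so everything below is from my own checks.

**First attempt at the jig:** my first lowering caught the butt on top of the end stop at about 49 N. That tilted the peg roughly 0.22 rad in the grip. I lifted it, tilted the tool to level the peg, shifted away from the stop and lowered again. That time it seated at about 35 N. I let go with the strap still open, at about 1.86 rad.

**Strap:** I pinched the handle by its ends, swung it along its arc and lowered it in small steps until it met the peg. The handle slid about 10 mm up in the pads during the swing, so the arm's height no longer gave the strap angle. I went by the force rise and the pictures instead. The press reached about 23 N at the handle, which I work out as roughly 40 N on the peg, under the 60 N limit. I eased off before opening the fingers.

**Last checks:**
- **Peg position:** the butt is at the stop. Its ends are within about 2 px of where a home peg should appear, which is about the limit of what I can resolve.
- **Strap angle:** the handle is within about 1 px of its predicted place for level.
- **Robot:** the gripper is about 20 cm above the handle's release height, with external force near zero.
- **Other tools:** I saw no sign that the blank, mallet or chisel had moved, and I stayed clear of the steel square. I didn't measure any of the four.
- **Not measured:** the resting force of the strap on the peg. I am relying on the strap's weight being enough.

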